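Fit the backup cell in a control panel's spring holder

ROBOT

A 6-joint arm with a two-finger parallel gripper is mounted at the origin on the work surface. World frame = base frame: x ahead of the robot, y to its left, z up, the work surface at z = 0. Lengths are in m, angles in rad, forces in N, time in s.
With the tool pointing down it reaches from about 0.3 to 0.875 m from the base axis. Payload 6.4 kg.
Tool frame: the origin (TCP) lies between the finger pads; the fingertips stand 19 mm ahead of it and the grasp point (between the pads) is the TCP; z points along the fingers, y is the direction in which the jaws open and shut (so a half turn about z gives the same grasp; the last joint's range is limited). The gripper opens to 88 mm and grips with 3 to 60 N. Pads are 18 mm wide; open, the fingers measure 123 mm over their backs; the gripper's body (75 mm by 187 mm) begins 45 mm behind the grasp point.
Start: joints at [0.97, 0.181, 1.607, -0, 1.354, -0.206], TCP at [0.221, 0.531, 0.258] pointing down, gripper open.
Joint ranges: [-2.99, 2.99], [-0.89, 2.07], [0.3, 2.58], [-1.14, 4.28], [0, 2.63], [-3.12, 3.12]. Speed limits (rad/s): [2.57, 2.57, 3.01, 3.14, 3.14, 3.14].

INTERFACE

Orientations are given as a unit quaternion [x, y, z, w].
In Python, from workcell import read_state, viewer, finish_job gives the robot as it stands.
- The arm moves only by the tool jog_arm, never from a script. Its argument "motion" is a list that holds one entry, the list of rows, each a list of 6 numbers: the shift along the tool's x, y, z scaled (see below), then the turn, a rotation vector about the tool's x, y, z scaled (see below). In form: [[[tx, ty, tz, wx, wy, wz], ...]]. A call has 1 to 5 rows; each row shifts and turns the commanded pose from where the row before left it, along the tool's axes as they then stand; what a row does not reach is not made up. The controller multiplies each number of a shift by 0.06 m and each number of a turn by 0.12 rad. A row lasts 1/8 s, in which the tool goes at most 62.5 mm and 10.7 degrees, less where a joint would pass 70% of its speed; a pose out of reach is approached as far as the arm can. A call with a number of a shift or a turn outside -1 to 1 is refused whole. A call with a gripper value outside its range is refused whole. "claw" is the closure, from -1 (fully open) to 1 (shut), so that 0 is half open, set as the call begins (left out, the last holds). The fingers move at their own pace and stop on an object; the grip force is fixed at half the most. Time passes only in rows, so rows that do not move let the fingers close. It gives the time, the measured TCP pose, the force and the opening at its end, in the units of the state.
- read_state(): the state, without advancing time (a new reading comes with each control period).
- viewer.get_image(name): name is "side" or "top"; returns a dict with "color" (400x640x3 uint8, red, green, blue), "vfov" (degrees; the focal length in pixels is half the picture's height over the tangent of half this angle, whatever the lens; pixels are square), "cx", "cy" (the principal point, pixels), "pose" (4x4, takes a point from camera to world coordinates). Camera axes: x right, y down, z forward; pixel columns grow to the right and rows downward; lengths in m; the calibration is good to about 2 mm. A picture is of the moment at which its call begins. There is no depth.
- finish_job(): hands the job in, once; it reports no verdict.
The state is a dict: "time_s": time; "q": joint angles; "dq": joint speeds; "effort": joint torques, N m; "eef_pos": TCP position; "ee_rot": TCP orientation; "force": force on the tool from outside, world axes, zero at the start; "ft_torque": the same for the moment, N m; "grip_width": opening from 0.0 (shut) to 1.0 (fully open).
Only numpy, scipy, OpenCV 4.12 (cv2) and the standard library are available. Lean on these libraries where they do the work, as an engineer would, in place of code of your own. Each camera call takes 0.05 s, during which the arm holds its last target.

TASK

Take the fresh yellow cell out of its tray and fit it in the black cell holder on the grey control panel: press its flat end gently back against the coil spring with the nub end tipped up, swing the nub end down past the retaining lip while the spring stays pressed, and let the spring push the cell forward so that it lies fully home under the lip, nub on the contact. Do not squeeze the spring solid or force the cell on the lip or holder, and leave the grey spent cell and the other parts and tools where they are.

Things in the scene. Friction and masses are not known exactly. Their poses are not given: they have to be found in the camera images.
- cell_mid (a point): the fresh cell: D-size battery, 33 mm in diameter, 61.5 mm long over all, yellow sleeve with a pale grey band near its nub end, about 0.11 kg. Point: middle of the cell, on its axis. x axis: along the cell towards the nub (plus) end; y and z may point anywhere round it. It starts lying level in a low dark tray, axis 25 mm above the table; the middle 37 mm of its length is free on both sides
- cell_plus (a point): the front of the fresh cell's nub, on the axis, 30.75 mm from the middle. The nub is 9.6 mm in diameter and stands 2 mm out of the can, whose shoulder is therefore 28.75 mm from the middle
- cell_minus (a point): the centre of the fresh cell's flat (minus) end, on the axis, 30.75 mm from the middle
- panel: control panel being assembled, fixed: grey steel plate 300 x 280 mm, top 18 mm above the table, with a green circuit board and two gold resistors (-y half), a row of terminal blocks along its +x edge, 50 mm high, and the black cell holder (+y half). Origin: centre of the plate, at table height; x, y along the plate's sides, z up
- seat (a point): black cell holder, 42 mm wide. Point: middle of the fully home cell's axis, 24 mm above the plate, with the holder in mid-slot; x runs from the spring end to the contact-and-lip end. The holder is screwed down in slots: its spring, lip, walls and saddles all stand up to 7 mm either way along x from the points given here (y, z exact). This shift is not measured: find the spring by feel or sight
- spring_at (a point): front of the untouched coil spring (holder in mid-slot), on the axis, 26.5 mm behind the seat point. It ends in a smooth round steel button, a ball of radius 6 mm. Pressed towards -x it yields at 1.5 N, then 1.2 N more per mm (damped: 0.06 N per mm/s); past 12 mm (15.9 N) its coils close and it is spoilt. Fully home the cell presses it 4.3 mm. The wall 25 mm behind rises 13 mm above the axis
- lip_at (a point): inner top edge of the retaining lip (holder in mid-slot), 23.8 mm in front of the seat point, 21.2 mm above the axis. Lip 26 mm wide, 3 mm thick, overhanging the contact plate by 7 mm. To swing past it the cell must press the button 9.5 to 11.5 mm (13 to 15.3 N), or it jams on the lip. Tipped up 38 degrees, flat end on the button with its centre 13 mm above the axis, the cell clears it
- gap_at (a point): the plate's surface under the seat point. Saddles (V, 30 degree faces) and side walls, 36.7 mm apart inside, tops 3 mm below the cell's axis, guide the cell at its two ends. Between them, from 24 mm behind to 19 mm in front of the middle, both sides are open for fingers down to the plate; the base there is 26 mm wide and 3 mm high. Set the cell down on the saddles with a few N only
- spent_mid (a point): the spent cell, which stays: same size, dark grey sleeve with a black band, lying in the other tray. The point is its middle, on the axis
- tray_a: low dark tray 84 x 50 mm with two V saddles 10 mm wide, 47 mm apart, holding the fresh cell; fixed. Origin under its centre
- driver_mid (a point): screwdriver with a clear handle, 190 mm long, lying loose: leave it. The point is its middle
- pliers_mid (a point): pliers with dark grey grips, 145 mm long, lying loose: leave them. The point is near their middle
- plug_mid (a point): loose green 8-pole terminal plug, 61 mm long: leave it. The point is its middle
- resistor_mid (a point): loose gold power resistor, 50 mm long: leave it. The point is its middle
Not all that is in view belongs to the job. Of the things like the part that bears cell_mid, leave any that is blue, pink or turquoise; of the rest the smaller one is meant.

How it is judged:
By the outcome, as a careful person would: the job done as asked, in the order asked, and still so for the second after the job is handed in, with the robot touching nothing.
It also fails if it takes over 67 s, if anything falls off the work surface, if the arm or the gripper's body presses on something with over 40 N, if the wrist force passes 120 N, or if a joint passes its speed limit or range.

## Working session

There is one attempt and no reset: what is moved stays moved. The work goes in short steps, Python scripts to look and compute and a tool call to move; the robot and the scene stay as the last step left them, time stands still between calls to the robot, and variables do not carry over. Pictures are saved under pics/ and viewed, and the job is handed in when it is done.

Besides the shell and the picture viewer there is one more tool, called after "Request:" as name(argument=value, ...) on one line, values as JSON. jog_arm: Moves the arm, as the interface text tells. Its arguments: {"type":"object","properties":{"motion":{"type":"array"},"claw":{"type":"number"}},"required":["motion"]}

```bash
ls; mkdir -p pics
python3 - <<'E'
from workcell import read_state, viewer
import cv2,numpy as np
s=read_state();print(s)
for n in("side","top"):
    d=viewer.get_image(n);print(n,d["vfov"],d["cx"],d["cy"],np.array(d["pose"]).round(4).tolist(),d.keys())
    cv2.imwrite(f"pics/{n}0.png",d["color"][:,:,::-1])
E
```

```text
pics
{'time_s': 0.0, 'q': array([ 9.69731198e-01,  1.81511928e-01,  1.60796304e+00,  9.49763599e-06,
        1.35380271e+00, -2.06259433e-01]), 'dq': array([ 0.0002516 ,  0.00044812, -0.00154546,  0.00045421,  0.00060753,
        0.00040881]), 'effort': array([-6.49349531e-04, -4.33887470e+01, -3.41837597e+01,  7.00486684e-02,
        3.88949784e-02, -1.50465776e-04]), 'eef_pos': array([0.22084151, 0.53037469, 0.25684821]), 'ee_rot': array([ 1.96124218e-01,  9.80578697e-01, -7.72978147e-04, -3.35193808e-04]), 'force': array([ 0.1801301 , -0.34963254, -0.19695923]), 'ft_torque': array([-0.02222045, -0.04930129,  0.0690522 ]), 'grip_width': 1.0016131666295158}
side 57.11309585454183 321.92858036868773 201.34711047557627 [[0.8454, -0.3683, 0.3869, 0.1452], [-0.534, -0.601, 0.5947, -0.5746], [0.0136, -0.7093, -0.7047, 0.7843], [0.0, 0.0, 0.0, 1.0]] dict_keys(['color', 'vfov', 'cx', 'cy', 'pose'])
top 47.28140442703274 326.1259598159799 204.19231403289956 [[-0.0251, -0.9924, 0.1202, 0.3717], [-0.9994, 0.0278, 0.0211, 0.0028], [-0.0243, -0.1196, -0.9925, 1.2796], [0.0, 0.0, 0.0, 1.0]] dict_keys(['color', 'vfov', 'cx', 'cy', 'pose'])
```

View pics/side0.png

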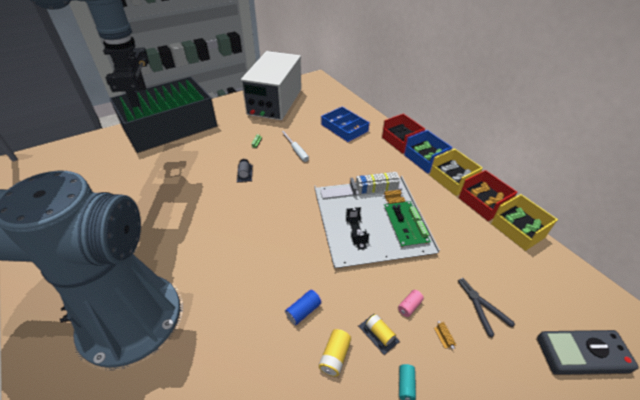

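View pics/top0.png

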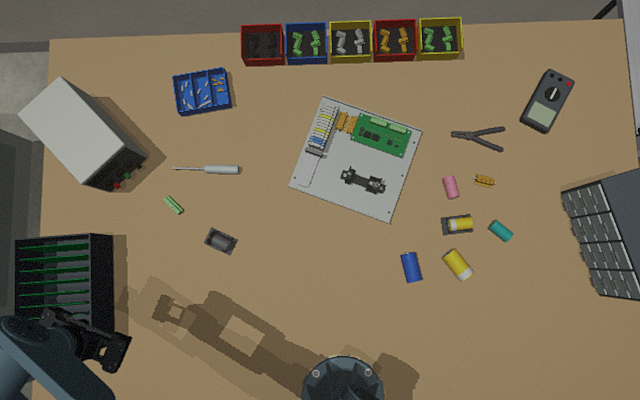

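Run:
```python
import cv2
t=cv2.imread("pics/top0.png");s=cv2.imread("pics/side0.png")
def c(im,x0,y0,x1,y1,k,n): cv2.imwrite(f"pics/{n}.png",cv2.resize(im[y0:y1,x0:x1],None,fx=k,fy=k,interpolation=cv2.INTER_CUBIC))
c(t,425,200,505,260,10,"t_cell"); c(t,280,90,430,200+30,5,"t_panel"); 
c(s,345,300,425,360,10,"s_cell"); c(s,310,165,440,270,6,"s_panel")
```

```text
(no output)
```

View pics/t_cell.png

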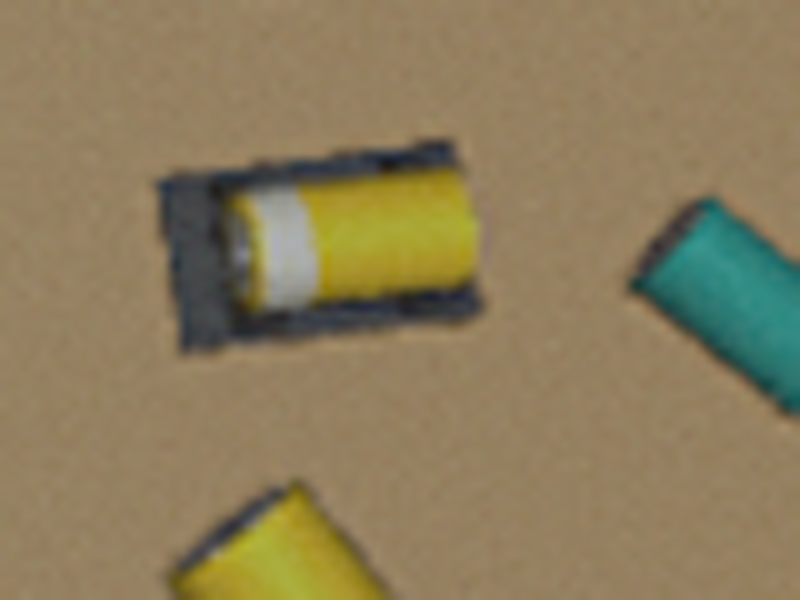

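View pics/t_panel.png

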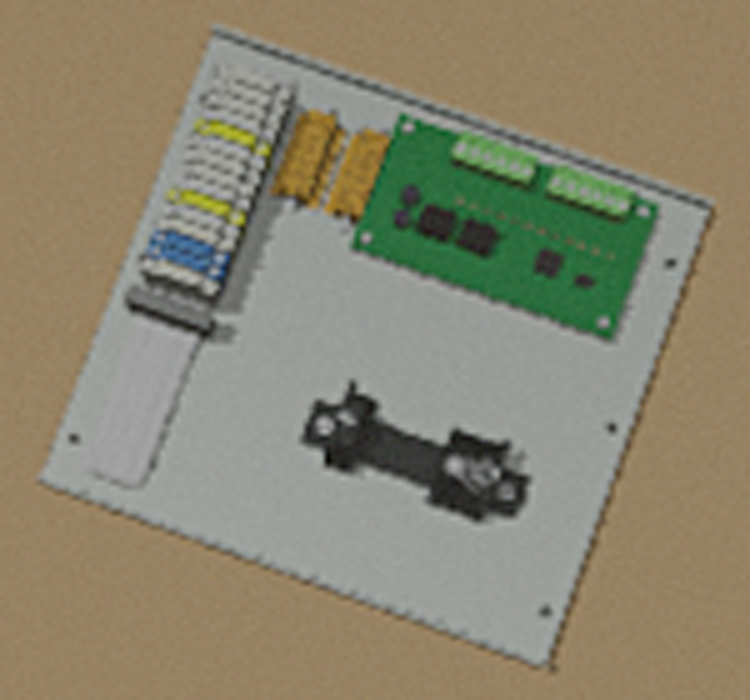

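View pics/s_cell.png

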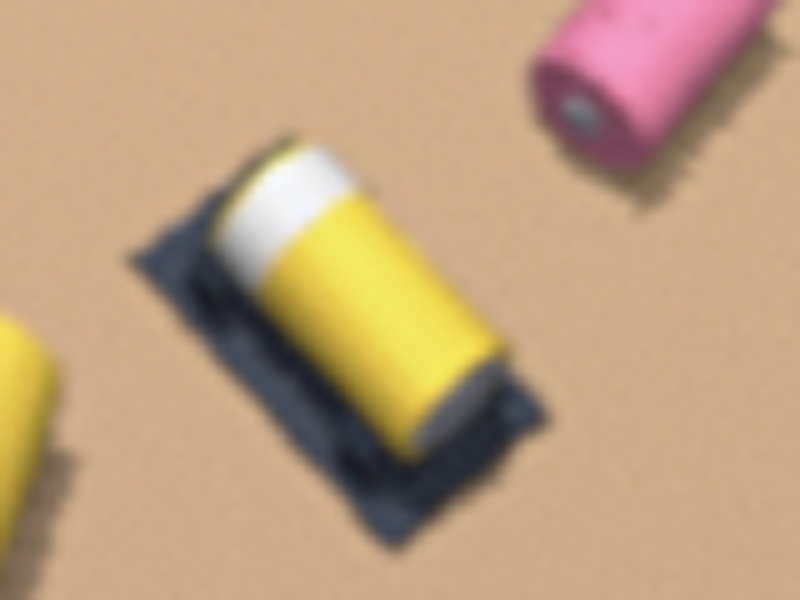

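View pics/s_panel.png

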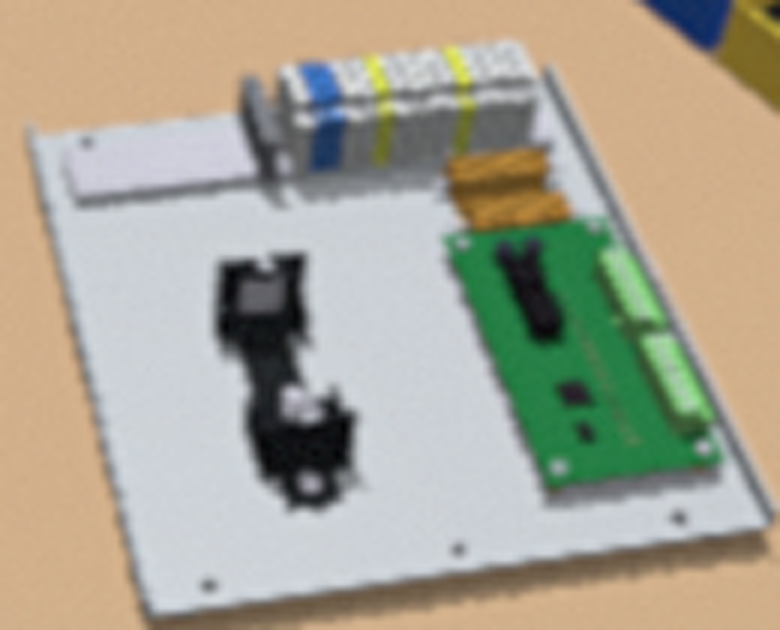

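```bash
cat > h.py <<'E'
import numpy as np
C={"side":(57.11309585454183,321.92858036868773,201.34711047557627,[[0.8454,-0.3683,0.3869,0.1452],[-0.534,-0.601,0.5947,-0.5746],[0.0136,-0.7093,-0.7047,0.7843],[0,0,0,1]]),
"top":(47.28140442703274,326.1259598159799,204.19231403289956,[[-0.0251,-0.9924,0.1202,0.3717],[-0.9994,0.0278,0.0211,0.0028],[-0.0243,-0.1196,-0.9925,1.2796],[0,0,0,1]])}
def plane(n,u,v,z):
    vf,cx,cy,P=C[n];P=np.array(P);f=200/np.tan(np.radians(vf/2))
    d=P[:3,:3]@np.array([(u-cx)/f,(v-cy)/f,1]);o=P[:3,3]
    return o+d*(z-o[2])/d[2]
def proj(n,p):
    vf,cx,cy,P=C[n];P=np.array(P);f=200/np.tan(np.radians(vf/2))
    c=P[:3,:3].T@(np.asarray(p)-P[:3,3]);return np.array([cx+f*c[0]/c[2],cy+f*c[1]/c[2]])
def crop(n,x0,y0,k,pts,z): 
    return [plane(n,(a+.5)/k-.5+x0,(b+.5)/k-.5+y0,z) for a,b in pts]
E
python3 - <<'E'
from h import *
np.set_printoptions(precision=4,suppress=True)
T=crop("top",280,90,5,[(213,30),(712,207),(552,668),(40,482)],.018)
S=crop("side",310,165,6,[(548,68),(772,518),(150,612),(32,128)],.018)
for A in(T,S):
    A=np.array(A);print(A[:,:2].tolist());print("center",A.mean(0),"sides",[np.linalg.norm(A[i]-A[(i+1)%4]) for i in range(4)],
     "xdir", np.degrees(np.arctan2(*(A[0]+A[3]-A[1]-A[2])[[1,0]])), np.degrees(np.arctan2(*(A[3]+A[2]-A[1]-A[0])[[1,0]])))
# tray corners z ~? top
print("tray top", np.array(crop("top",425,200,10,[(160,182),(453,142),(482,312),(185,350)],.004)))
print("tray side", np.array(crop("side",345,300,10,[(130,260),(550,415),(395,550)],.004)))
# cell top: silhouettes at axis height
print("cell top", np.array(crop("top",425,200,10,[(228,196),(462,170),(477,282),(245,312)],.025)))
print("cell side",np.array(crop("side",345,300,10,[(410,455),(505,355)],.025)))
E
```

```text
[[0.838037418417859, 0.03300956373062923], [0.7248794455224855, -0.24613777058252026], [0.4667486383188553, -0.14525740365942302], [0.5788301963934739, 0.13624849520722818]]
center [ 0.6521 -0.0555  0.018 ] sides [np.float64(0.30121082497799995), np.float64(0.27714321578948387), np.float64(0.30299809695302604), np.float64(0.2790101448371165)] xdir 68.11246076882112 158.46794376437313
[[0.8427049813795363, 0.03768539485182365], [0.7273975786720287, -0.2428817799245938], [0.468864945930225, -0.14109586729644796], [0.5835606347653064, 0.14056722307910174]]
center [ 0.6556 -0.0514  0.018 ] sides [np.float64(0.3033376611651974), np.float64(0.2778479695840027), np.float64(0.3041203668241555), np.float64(0.27881976788151747)] xdir 67.75099369303372 158.42823824441754
tray top [[ 0.4792 -0.2879  0.004 ]
 [ 0.4882 -0.3696  0.004 ]
 [ 0.4407 -0.3746  0.004 ]
 [ 0.4323 -0.2922  0.004 ]]
tray side [[ 0.4301 -0.2934  0.004 ]
 [ 0.4869 -0.371   0.004 ]
 [ 0.4394 -0.3761  0.004 ]]
cell top [[ 0.4731 -0.3014  0.025 ]
 [ 0.4785 -0.3654  0.025 ]
 [ 0.4477 -0.3675  0.025 ]
 [ 0.4412 -0.3042  0.025 ]]
cell side [[ 0.4469 -0.3675  0.025 ]
 [ 0.4783 -0.3612  0.025 ]]
```

```bash
cat >> h.py <<'E'
from scipy.spatial.transform import Rotation as Ro
def toolR(head,tilt=0.):
    """tool x along heading(deg), nub tipped up tilt deg; tool z down"""
    a=np.radians(head);t=np.radians(tilt)
    f=np.array([np.cos(a),np.sin(a),0]);u=np.array([0,0,1.])
    x=f*np.cos(t)+u*np.sin(t);z=f*np.sin(t)-u*np.cos(t);y=np.cross(z,x)
    return Ro.from_matrix(np.stack([x,y,z],1))
def rows(p,R,pt,Rt,n):
    out=[];p=np.array(p,float);w=(R.inv()*Rt).as_rotvec()/n;d=(np.array(pt)-p)/n
    for i in range(n):
        r=np.r_[R.inv().apply(d)/.06,w/.12].round(3);out.append(r.tolist())
        p=p+R.apply(r[:3]*.06);R=R*Ro.from_rotvec(r[3:]*.12)
        rem=n-i-1
        if rem: w=(R.inv()*Rt).as_rotvec()/rem;d=(np.array(pt)-p)/rem
    return out
def go(pt,Rt,n):
    from workcell import read_state
    s=read_state();r=rows(s["eef_pos"],Ro.from_quat(s["ee_rot"]),pt,Rt,n)
    for i in range(0,n,5): print(r[i:i+5])
E
python3 - <<'E'
from h import *
go([.4597,-.3337,.13],toolR(96),19)
print(crop("top",425,200,10,[(300,480)],.03))
E
```

```text
[[-0.485, -0.619, 0.112, -0.001, 0.0, 0.47], [-0.519, -0.591, 0.112, -0.001, 0.0, 0.47], [-0.552, -0.56, 0.112, -0.001, 0.0, 0.47], [-0.582, -0.528, 0.112, -0.001, 0.0, 0.47], [-0.611, -0.495, 0.112, -0.001, 0.0, 0.47]]
[[-0.638, -0.46, 0.112, -0.001, 0.0, 0.47], [-0.663, -0.423, 0.112, -0.0, 0.0, 0.47], [-0.686, -0.385, 0.112, -0.001, 0.0, 0.47], [-0.706, -0.346, 0.112, -0.0, 0.0, 0.47], [-0.725, -0.305, 0.112, -0.0, 0.0, 0.47]]
[[-0.741, -0.264, 0.112, -0.001, 0.0, 0.47], [-0.754, -0.222, 0.111, -0.0, 0.0, 0.47], [-0.766, -0.179, 0.111, -0.001, 0.0, 0.47], [-0.774, -0.135, 0.112, -0.0, 0.001, 0.47], [-0.781, -0.092, 0.111, -0.001, 0.0, 0.469]]
[[-0.785, -0.047, 0.111, -0.0, 0.001, 0.47], [-0.786, -0.003, 0.112, -0.001, 0.0, 0.469], [-0.785, 0.041, 0.111, -0.0, 0.001, 0.47], [-0.782, 0.085, 0.111, -0.001, 0.0, 0.469]]
[array([ 0.3951546 , -0.31516639,  0.03      ])]
```

Request:
jog_arm(motion=[[[-0.485, -0.62, 0.05, 0, 0, 0.47], [-0.52, -0.59, 0.05, 0, 0, 0.47], [-0.55, -0.56, 0.05, 0, 0, 0.47], [-0.58, -0.53, 0.05, 0, 0, 0.47], [-0.61, -0.495, 0.05, 0, 0, 0.47]]], claw=-0.4)

```text
time_s: 0.72
eef_pos: [0.2837, 0.302, 0.2424]
ee_rot: [0.333, 0.943, -0.0, -0.0]
force: [0.3, 0.4, -0.4]
grip_width: 0.698
```

Request:
jog_arm(motion=[[[-0.64, -0.46, 0.1, 0, 0, 0.47], [-0.66, -0.42, 0.1, 0, 0, 0.47], [-0.69, -0.385, 0.1, 0, 0, 0.47], [-0.71, -0.345, 0.1, 0, 0, 0.47], [-0.725, -0.305, 0.1, 0, 0, 0.47]]])

```text
time_s: 1.35
eef_pos: [0.3471, 0.0745, 0.2125]
ee_rot: [0.462, 0.887, 0.0, 0.0]
force: [0.8, 0.3, 0.2]
grip_width: 0.7
```

Request:
jog_arm(motion=[[[-0.74, -0.265, 0.1, 0, 0, 0.47], [-0.755, -0.22, 0.1, 0, 0, 0.47], [-0.765, -0.18, 0.1, 0, 0, 0.47], [-0.775, -0.135, 0.1, 0, 0, 0.47], [-0.78, -0.09, 0.1, 0, 0, 0.47]]])

```text
time_s: 1.98
eef_pos: [0.41, -0.1529, 0.1823]
ee_rot: [0.582, 0.813, 0.0, -0.0]
force: [0.3, -0.4, -0.1]
grip_width: 0.7
```

Request:
jog_arm(motion=[[[-0.785, -0.05, 0.1, 0, 0, 0.47], [-0.785, 0, 0.1, 0, 0, 0.47], [-0.785, 0.04, 0.1, 0, 0, 0.47], [-0.78, 0.085, 0.1, 0, 0, 0.47], [0, 0, 0, 0, 0, 0]]])

```text
time_s: 2.6
eef_pos: [0.4599, -0.3356, 0.1576]
ee_rot: [0.67, 0.742, -0.0, -0.0]
force: [-0.2, 0.2, -0.2]
grip_width: 0.697
```

```bash
cat >> h.py <<'E'
def snap(name,x0,y0,x1,y1,k,out,marks=(),p=None):
    import cv2; from workcell import viewer
    im=viewer.get_image(name)["color"][:,:,::-1]
    cv2.imwrite(f"pics/raw_{out}.png",im)
    c=cv2.resize(im[y0:y1,x0:x1],None,fx=k,fy=k,interpolation=cv2.INTER_CUBIC)
    for m in marks:
        u,v=(proj(name,m)-[x0,y0]+.5)*k-.5
        cv2.drawMarker(c,(int(round(u)),int(round(v))),(255,0,255),cv2.MARKER_CROSS,12,1)
    cv2.imwrite(f"pics/{out}.png",c)
E
python3 - <<'E'
from h import *
snap("top",420,180,520,255,8,"t1"); snap("side",330,270,430,345,8,"s1")
E
```

```text
(no output)
```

View pics/t1.png

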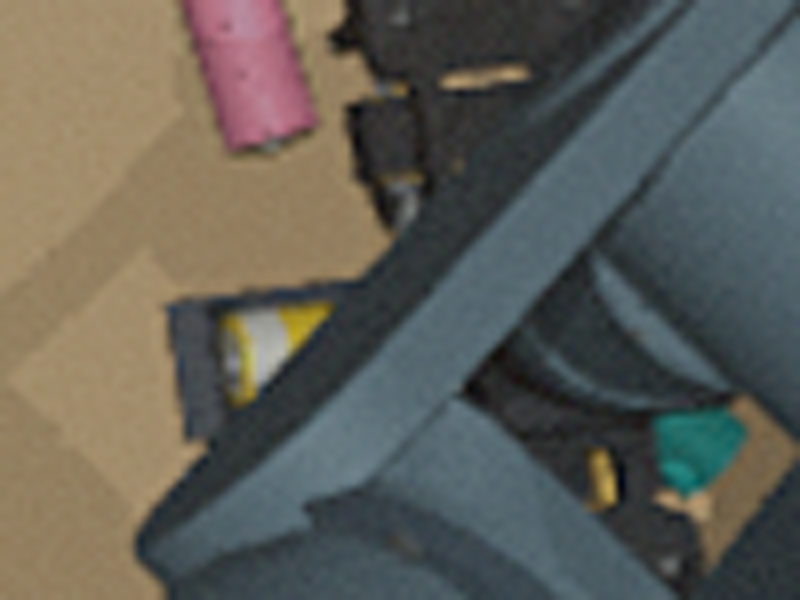

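View pics/s1.png

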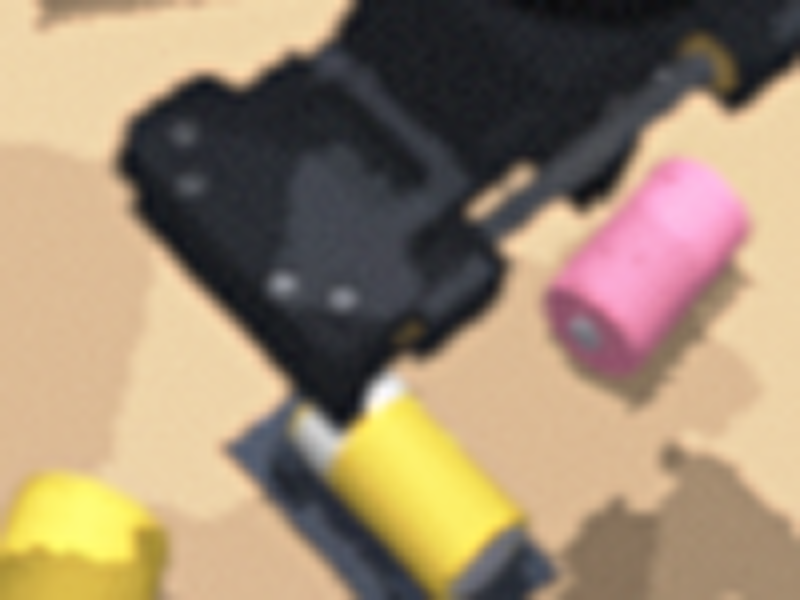

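Request:
jog_arm(motion=[[[0.03, 0, 0.5, 0, 0, 0], [0, 0, 0.5, 0, 0, 0], [0, 0, 0.5, 0, 0, 0], [0, 0, 0.4, 0, 0, 0], [0, 0, 0, 0, 0, 0]]])

```text
time_s: 3.32
eef_pos: [0.4587, -0.3286, 0.0432]
ee_rot: [0.669, 0.744, 0.0, -0.002]
force: [-0.6, -1.1, 0.0]
grip_width: 0.697
```

Request:
jog_arm(motion=[[[0, 0, 0.15, 0, 0, 0], [0, 0, 0.1, 0, 0, 0], [0, 0, 0.05, 0, 0, 0], [0, 0, 0, 0, 0, 0]]])

```text
time_s: 3.82
eef_pos: [0.4599, -0.3313, 0.0267]
ee_rot: [0.669, 0.743, 0.0, -0.0]
force: [0.5, -0.4, 0.0]
grip_width: 0.698
```

Run:
```python
from h import *
from workcell import read_state
s=read_state();print(s["eef_pos"],Ro.from_quat(s["ee_rot"]).as_matrix().round(4),s["force"])
snap("side",330,270,430,345,8,"s2")
```

```text
[ 0.45993644 -0.33127666  0.02671402] [[-1.042e-01  9.946e-01 -1.000e-04]
 [ 9.946e-01  1.042e-01  1.000e-04]
 [ 1.000e-04 -1.000e-04 -1.000e+00]] [ 0.45181484 -0.41476349  0.00498821]
```

View pics/s2.png

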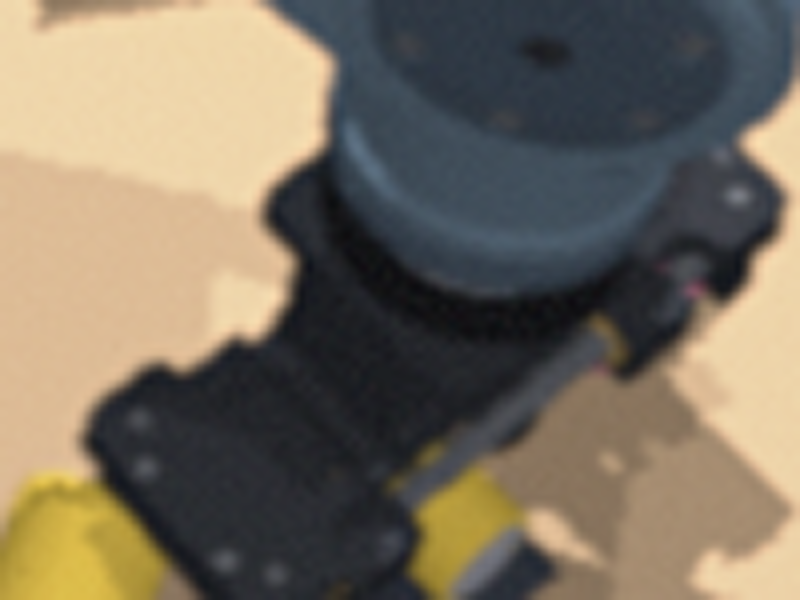

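Request:
jog_arm(motion=[[[-0.04, 0, 0.025, 0, 0, 0], [0, 0, 0, 0, 0, 0], [0, 0, 0, 0, 0, 0]]])

```text
time_s: 4.25
eef_pos: [0.4602, -0.3338, 0.0252]
ee_rot: [0.669, 0.743, 0.0, 0.0]
force: [-0.5, -0.1, 0.5]
grip_width: 0.697
```

Request:
jog_arm(motion=[[[0, 0, 0, 0, 0, 0], [0, 0, 0, 0, 0, 0], [0, 0, 0, 0, 0, 0], [0, 0, 0, 0, 0, 0]]], claw=1)

```text
time_s: 4.75
eef_pos: [0.4594, -0.3337, 0.0252]
ee_rot: [0.669, 0.743, -0.0, -0.001]
force: [-5.9, -0.5, 2.5]
grip_width: 0.357
```

Request:
jog_arm(motion=[[[0, 0, 0, 0, 0, 0], [0, 0, 0, 0, 0, 0], [0, 0, 0, 0, 0, 0]]])

```text
time_s: 5.12
eef_pos: [0.4594, -0.3337, 0.0252]
ee_rot: [0.669, 0.743, -0.0, -0.001]
force: [-5.2, -0.8, 3.4]
grip_width: 0.358
```

Request:
jog_arm(motion=[[[0, 0, -0.05, 0, 0, 0], [0, 0, -0.1, 0, 0, 0], [0, 0, -0.3, 0, 0, 0], [0, 0, -0.5, 0, 0, 0], [0, 0, -0.7, 0, 0, 0]]])

```text
time_s: 5.75
eef_pos: [0.46, -0.3332, 0.1255]
ee_rot: [0.669, 0.743, 0.0, -0.001]
force: [-0.3, -0.3, -1.4]
grip_width: 0.355
```

Request:
jog_arm(motion=[[[0, 0, -0.5, 0, 0, 0], [0, 0, 0, 0, 0, 0], [0, 0, 0, 0, 0, 0], [0, 0, 0, 0, 0, 0]]])

```text
time_s: 6.25
eef_pos: [0.4595, -0.3329, 0.1526]
ee_rot: [0.669, 0.743, 0.0, -0.001]
force: [-0.5, -0.7, -1.7]
grip_width: 0.356
```

Run:
```python
from h import *
snap("side",330,230,450,330,6,"s3");snap("top",420,180,520,255,8,"t3")
```

```text
(no output)
```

View pics/s3.png

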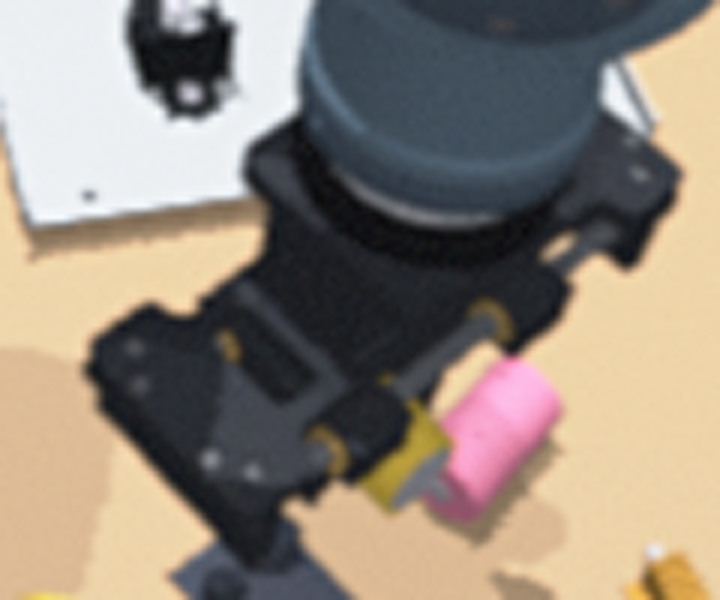

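View pics/t3.png

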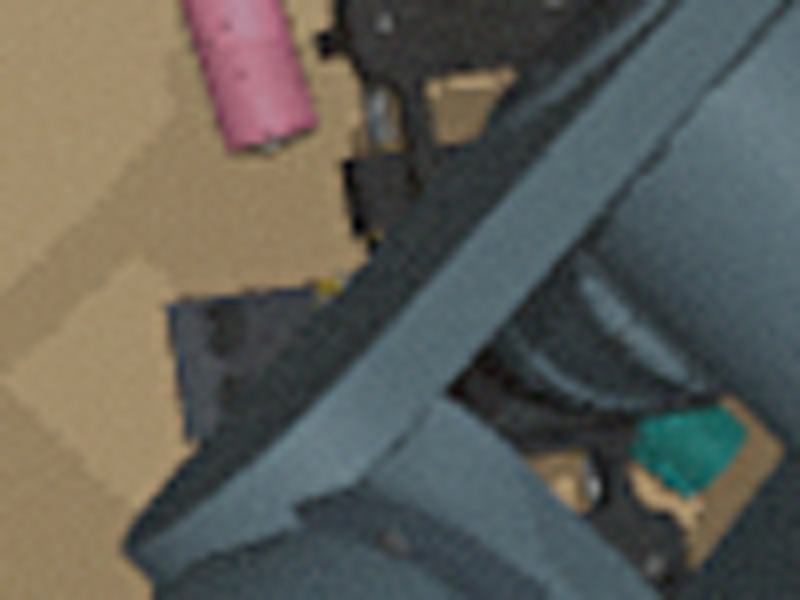

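Run:
```python
import cv2
t=cv2.imread("pics/top0.png");s=cv2.imread("pics/side0.png")
def c(im,x0,y0,x1,y1,k,n): cv2.imwrite(f"pics/{n}.png",cv2.resize(im[y0:y1,x0:x1],None,fx=k,fy=k,interpolation=cv2.INTER_CUBIC))
c(t,335,160,390,200,14,"t_h"); c(s,340,200,380,255,11,"s_h")
```

```text
(no output)
```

View pics/t_h.png

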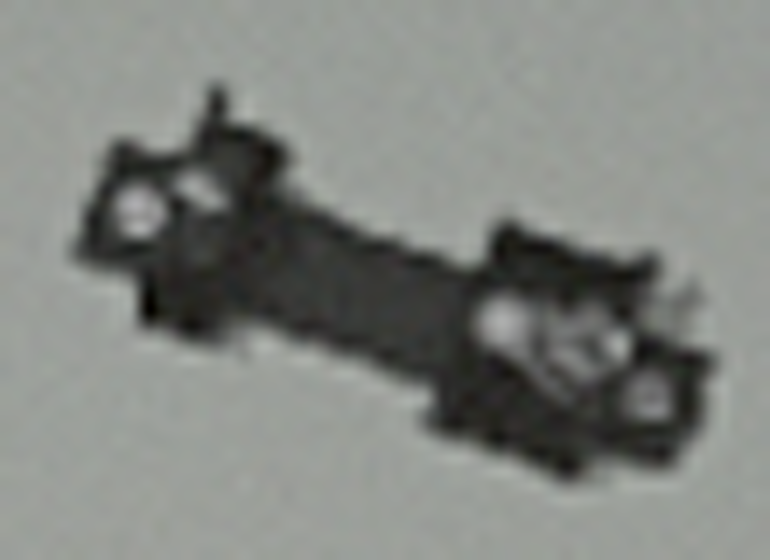

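View pics/s_h.png

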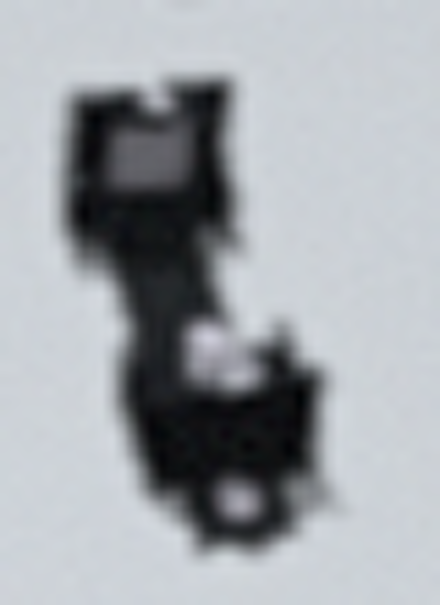

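Run:
```python
from h import *
np.set_printoptions(precision=4,suppress=True)
a=np.radians(68.2);X=np.array([np.cos(a),np.sin(a)]);Y=np.array([-X[1],X[0]])
cT=np.array([.6521,-.0555]);cS=np.array([.6556,-.0514])
def rep(n,cam,pts,x0,y0,k,z,c):
    for q in crop(cam,x0,y0,k,pts,z):
        print(n,cam,q[:2],"panel",((q[:2]-c)@X).round(4),((q[:2]-c)@Y).round(4))
rep("button","top",[(502,325)],335,160,14,.042,cT)
rep("screws","top",[(137,210),(650,393)],335,160,14,.024,cT)
rep("base edges","top",[(310,205),(470,268),(255,310),(415,378)],335,160,14,.021,cT)
rep("button","side",[(210,350)],340,200,11,.042,cS)
rep("screw","side",[(237,498)],340,200,11,.024,cS)
rep("spring walls L,R","side",[(128,360),(322,372)],340,200,11,.039,cS)
rep("lip L R top","side",[(72,95),(235,82)],340,200,11,.0662,cS)
rep("contact plate L R","side",[(110,155),(190,155)],340,200,11,.042,cS)
rep("base side","side",[(118,265),(205,258),(125,310),(215,305)],340,200,11,.021,cS)
```

```text
button top [ 0.5773 -0.0936] panel -0.0631 0.0553
screws top [ 0.6056 -0.0233] panel 0.0126 0.0551
screws top [ 0.5658 -0.1237] panel -0.0954 0.0548
base edges top [ 0.6061 -0.0579] panel -0.0193 0.0418
base edges top [ 0.5925 -0.0893] panel -0.0535 0.0428
base edges top [ 0.5852 -0.0463] panel -0.0162 0.0655
base edges top [ 0.5706 -0.0776] panel -0.0507 0.0674
button side [ 0.5755 -0.0946] panel -0.0699 0.0584
screw side [ 0.5638 -0.1238] panel -0.1013 0.0583
spring walls L,R side [ 0.5584 -0.0848] panel -0.0671 0.0778
spring walls L,R side [ 0.5961 -0.1125] panel -0.0788 0.0326
lip L R top side [ 0.5815 -0.0253] panel -0.0033 0.0785
lip L R top side [ 0.6187 -0.0429] panel -0.0058 0.0374
contact plate L R side [ 0.5923 -0.0292] panel -0.0029 0.067
contact plate L R side [ 0.6095 -0.0398] panel -0.0063 0.0471
base side side [ 0.5845 -0.046 ] panel -0.0214 0.068
base side side [ 0.6047 -0.0557] panel -0.0228 0.0457
base side side [ 0.5773 -0.0592] panel -0.0364 0.0698
base side side [ 0.5975 -0.0697] panel -0.0386 0.0471
```

Run:
```python
from h import *
go([.5885,-.0639,.115],toolR(68.2),9)
```

```text
[[0.471, 0.289, 0.071, -0.002, -0.002, 0.449], [0.486, 0.264, 0.07, -0.002, -0.002, 0.449], [0.499, 0.237, 0.07, -0.002, -0.001, 0.449], [0.511, 0.21, 0.071, -0.002, -0.002, 0.449], [0.522, 0.182, 0.07, -0.002, -0.001, 0.449]]
[[0.531, 0.153, 0.07, -0.002, -0.002, 0.449], [0.538, 0.125, 0.07, -0.001, -0.001, 0.449], [0.544, 0.096, 0.071, -0.002, -0.002, 0.449], [0.549, 0.066, 0.07, -0.001, -0.001, 0.448]]
```

Request:
jog_arm(motion=[[[0.47, 0.29, 0.03, 0, 0, 0.45], [0.485, 0.265, 0.03, 0, 0, 0.45], [0.5, 0.235, 0.03, 0, 0, 0.45], [0.51, 0.21, 0.03, 0, 0, 0.45], [0.52, 0.18, 0.08, 0, 0, 0.45]]])

```text
time_s: 6.98
eef_pos: [0.532, -0.1833, 0.1415]
ee_rot: [0.764, 0.645, -0.0, -0.0]
force: [0.7, -0.0, -1.2]
grip_width: 0.361
```

Request:
jog_arm(motion=[[[0.53, 0.155, 0.1, 0, 0, 0.45], [0.54, 0.125, 0.1, 0, 0, 0.45], [0.545, 0.095, 0.1, 0, 0, 0.45], [0.55, 0.065, 0.1, 0, 0, 0.45], [0, 0, 0, 0, 0, 0]]])

```text
time_s: 7.6
eef_pos: [0.5889, -0.0625, 0.1167]
ee_rot: [0.828, 0.561, -0.001, -0.001]
force: [-0.4, 0.5, -0.4]
grip_width: 0.36
```

Request:
jog_arm(motion=[[[0, 0, 0, 0, 0, 0], [0, 0, 0, 0, 0, 0]]])

```text
time_s: 7.85
eef_pos: [0.5889, -0.0656, 0.1182]
ee_rot: [0.829, 0.56, -0.0, 0.0]
force: [0.4, 0.0, -0.1]
grip_width: 0.355
```

Run:
```python
from h import *
from workcell import read_state
s=read_state();print(s["time_s"],s["eef_pos"],Ro.from_quat(s["ee_rot"]).as_matrix().round(4),s["force"],s["q"])
p=s["eef_pos"];R=Ro.from_quat(s["ee_rot"])
m=[p+R.apply(v) for v in ([-.03075,0,0],[-.03075,0,-.0165],[-.03075,.0165,0],[-.03075,-.0165,0],[.03075,0,0])]
for n in("side","top"): print(n,[proj(n,q).round(2) for q in m])
snap("side",320,170,420,245,8,"s4");snap("top",310,120,410,195,8,"t4")
```

```text
7.85 [ 0.58891188 -0.06563339  0.11821396] [[ 3.732e-01  9.278e-01 -2.000e-04]
 [ 9.278e-01 -3.732e-01 -2.000e-04]
 [-2.000e-04 -1.000e-04 -1.000e+00]] [ 0.41087523  0.0089374  -0.13445955] [-3.11012220e-01  3.77254089e-01  1.66558810e+00 -2.46926270e-04
  1.09886048e+00  7.15404957e-02]
side [array([361.69, 211.11]), array([362.29, 206.52]), array([368.05, 210.32]), array([355.31, 211.91]), array([355.71, 194.41])]
top [array([372.76, 177.77]), array([373.26, 176.62]), array([374.93, 171.85]), array([370.58, 183.71]), array([350.29, 169.65])]
```

View pics/s4.png

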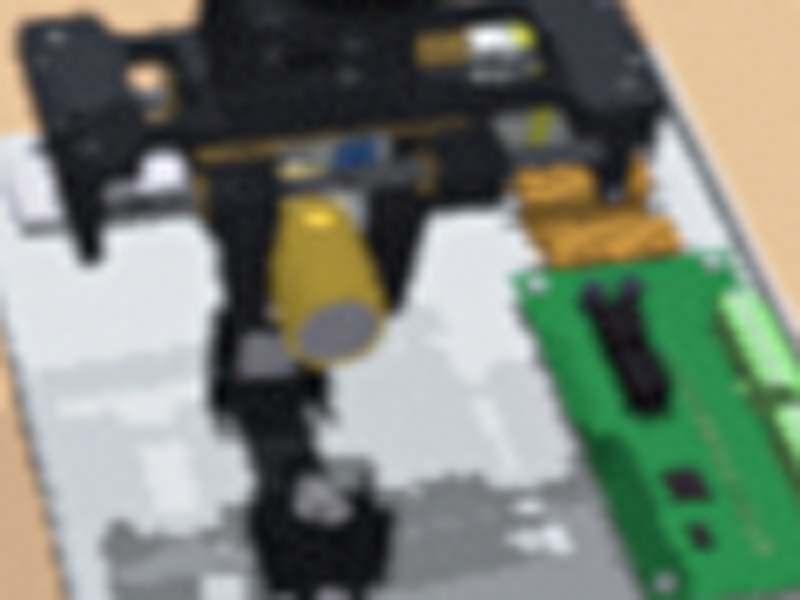

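View pics/t4.png

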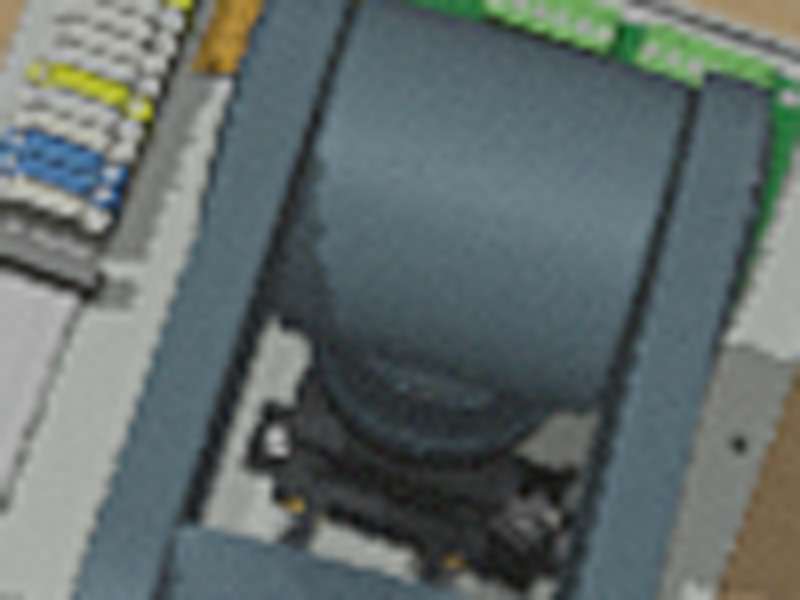

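Run:
```python
from h import *
import cv2
s=cv2.imread("pics/raw_s4.png")
cv2.imwrite("pics/s4z.png",cv2.resize(s[200:255,340:385],None,fx=14,fy=14,interpolation=cv2.INTER_CUBIC)[:600*14//10])
p=np.array([ 0.58891,-0.06563,0.11821]);a=np.radians(68.1);X=np.array([np.cos(a),np.sin(a),0])
for z in(.118,.042,.021): print(z,proj("side",(p-.03075*X)*[1,1,0]+[0,0,z]))
for k in(-.065,-.0325,0,.03): print(k,proj("side",(p+k*X)*[1,1,0]+[0,0,.042]))
```

```text
0.118 [361.68545009 211.17418113]
0.042 [359.11477897 230.93120004]
0.021 [358.45346476 236.01376283]
-0.065 [362.42697593 240.8585874 ]
-0.0325 [359.28008782 231.42666726]
0 [356.27594734 222.42259333]
0.03 [353.62136606 214.46622572]
```

View pics/s4z.png

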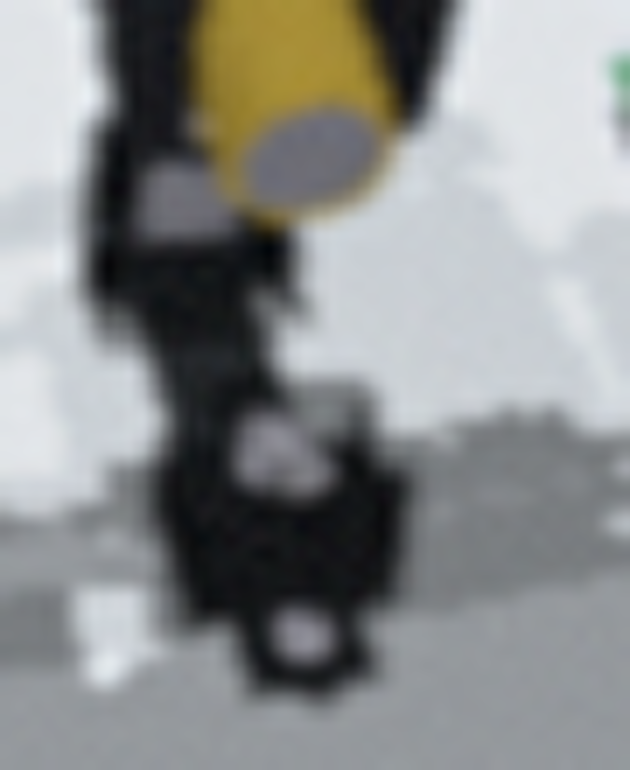

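```bash
cat >> h.py <<'E'
HD=68.2;_a=np.radians(HD)
X=np.array([np.cos(_a),np.sin(_a),0]);Y=np.array([-X[1],X[0],0])
def W(s,l,z): return s*X+l*Y+np.array([0,0,z])
def L(p): return np.array([p@X,p@Y,p[2]])
E
python3 - <<'E'
from h import *
from workcell import read_state
print(L(read_state()["eef_pos"]))
go(W(.151,-.5694,.105),toolR(HD,38),8)
E
```

```text
[ 0.1578474  -0.57125548  0.11838006]
[[-0.014, -0.004, 0.028, 0.001, 0.691, -0.002], [-0.017, -0.004, 0.027, 0.001, 0.691, -0.002], [-0.019, -0.004, 0.025, 0.001, 0.691, -0.002], [-0.021, -0.004, 0.023, 0.001, 0.691, -0.002], [-0.022, -0.004, 0.022, 0.001, 0.691, -0.002]]
[[-0.024, -0.004, 0.02, 0.001, 0.691, -0.002], [-0.026, -0.003, 0.018, 0.001, 0.691, -0.003], [-0.027, -0.004, 0.015, 0.002, 0.691, -0.002]]
```

Request:
jog_arm(motion=[[[-0.014, -0.004, 0.028, 0, 0.69, 0], [-0.017, -0.004, 0.027, 0, 0.69, 0], [-0.019, -0.004, 0.025, 0, 0.69, 0], [-0.021, -0.004, 0.023, 0, 0.69, 0], [-0.022, -0.004, 0.022, 0, 0.69, 0]]])

```text
time_s: 8.57
eef_pos: [0.5865, -0.0691, 0.1103]
ee_rot: [0.811, 0.548, 0.172, -0.115]
force: [-0.2, 0.9, -0.9]
grip_width: 0.363
```

Request:
jog_arm(motion=[[[-0.024, -0.004, 0.02, 0, 0.69, 0], [-0.026, -0.004, 0.018, 0, 0.69, 0], [-0.027, -0.004, 0.015, 0, 0.69, 0], [0, 0, 0, 0, 0, 0], [0, 0, 0, 0, 0, 0]]])

```text
time_s: 9.2
eef_pos: [0.585, -0.0707, 0.1051]
ee_rot: [0.784, 0.53, 0.269, -0.181]
force: [0.0, -0.7, -0.8]
grip_width: 0.355
```

Run:
```python
from h import *
from workcell import read_state
s=read_state();print(s["time_s"],L(s["eef_pos"]),(toolR(HD,38).inv()*Ro.from_quat(s["ee_rot"])).as_rotvec(),s["force"],s["q"])
snap("side",330,180,400,250,10,"s5")
snap("top",310,120,410,195,8,"t5")
```

```text
9.2 [ 0.15158461 -0.5693892   0.10506378] [-0.00134803 -0.00251901  0.00096203] [ 0.04997855 -0.68510807 -0.807998  ] [-0.63776035  0.45201789  1.7471375   0.68304265  1.22510504 -0.58879379]
```

View pics/s5.png

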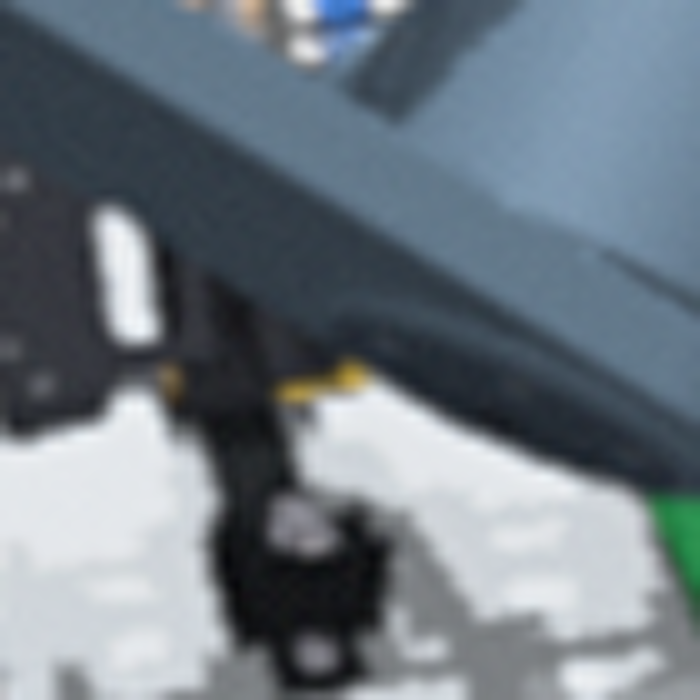

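View pics/t5.png

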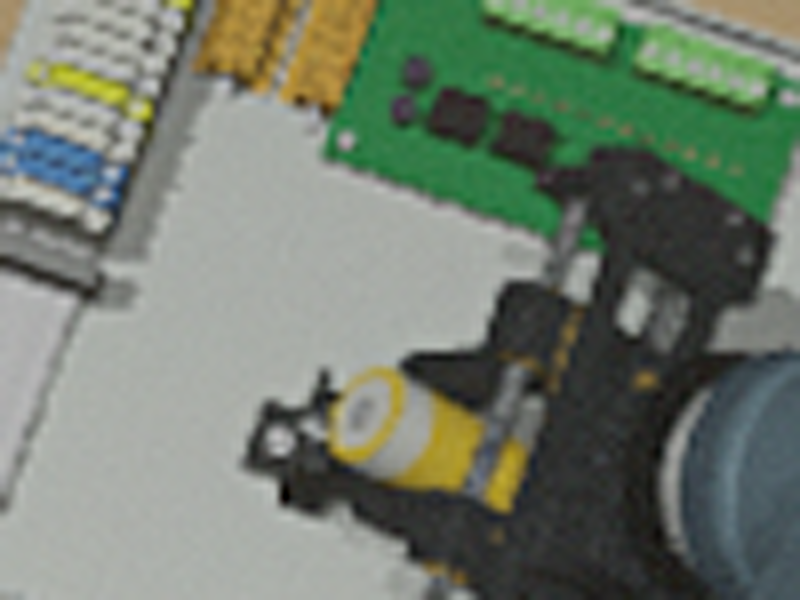

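Run:
```python
from h import *
import cv2
from workcell import read_state
t=cv2.imread("pics/raw_t5.png")
cv2.imwrite("pics/t5z.png",cv2.resize(t[155:195,335:385],None,fx=15,fy=15,interpolation=cv2.INTER_CUBIC))
s=read_state();p=s["eef_pos"];R=Ro.from_quat(s["ee_rot"])
def cc(n,v): return ((proj(n,v)-[335,155]+.5)*15-.5).round(0)
for v in([.03075,0,0],[.02875,0,0],[.02875,.0165,0],[.02875,-.0165,0],[.02875,0,.0165],[.02875,0,-.0165]): print(v,cc("top",p+R.apply(v)))
pl=L(p)
for k in(0,.0325,.06): print("axis line at lateral tcp, z=.042/.024",cc("top",W(.1233+k,pl[1],.042)),cc("top",W(.1233+k,pl[1],.024)))
```

```text
[0.03075, 0, 0] [300. 254.]
[0.02875, 0, 0] [309. 258.]
[0.02875, 0.0165, 0] [341. 169.]
[0.02875, -0.0165, 0] [276. 347.]
[0.02875, 0, 0.0165] [251. 253.]
[0.02875, 0, -0.0165] [368. 264.]
axis line at lateral tcp, z=.042/.024 [557. 438.] [550. 454.]
axis line at lateral tcp, z=.042/.024 [389. 378.] [385. 394.]
axis line at lateral tcp, z=.042/.024 [248. 327.] [245. 344.]
```

View pics/t5z.png

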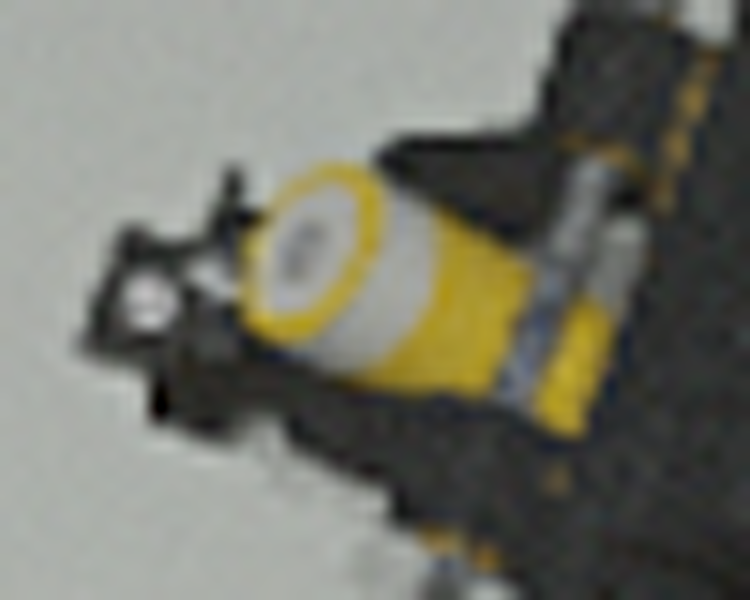

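Run:
```python
from h import *
go(W(.1545,-.5696,.0739),toolR(HD,38),3)
```

```text
[[-0.097, 0.001, 0.146, 0.003, 0.006, 0.001], [-0.097, 0.001, 0.146, 0.004, 0.006, 0.001], [-0.097, 0.001, 0.146, 0.003, 0.006, 0.0]]
```

Request:
jog_arm(motion=[[[-0.097, 0.001, 0.146, 0.003, 0.006, 0], [-0.097, 0.001, 0.146, 0.003, 0.006, 0], [-0.097, 0.001, 0.146, 0.003, 0.006, 0], [0, 0, 0, 0, 0, 0], [0, 0, 0, 0, 0, 0]]])

```text
time_s: 9.93
eef_pos: [0.5859, -0.0681, 0.0733]
ee_rot: [0.783, 0.53, 0.27, -0.183]
force: [-0.5, -0.9, -0.6]
grip_width: 0.357
```

```bash
cat >> h.py <<'E'
def st():
    from workcell import read_state
    s=read_state();R=Ro.from_quat(s["ee_rot"]);x=R.as_matrix()[:,0]
    th=np.degrees(np.arctan2(x[2],np.hypot(x[0],x[1])))
    l=L(s["eef_pos"]);f=L(s["force"])
    m=l-np.array([np.cos(np.radians(th)),0,np.sin(np.radians(th))])*.03075
    t=np.radians(th);xb=m[0]*1e3+(m[2]*1e3-42)*np.tan(t)+6-6/np.cos(t)
    print("t",round(s["time_s"],2),"s,l,z mm",(l*1e3).round(2),"tilt",th.round(2),"head",np.degrees(np.arctan2(x[1],x[0])).round(2),"F",f.round(2),"xb",xb.round(2),"mz",(m[2]*1e3-42).round(2),"w",round(s["grip_width"],3),"tq",(Ro.from_quat(s["ee_rot"]).inv().apply(s["ft_torque"])).round(3))
    return s
E
python3 - <<'E'
from h import *
from workcell import viewer
for i in range(3): st(); viewer.get_image("top")
snap("top",335,155,385,195,15,"t6"); snap("side",330,190,380,250,10,"s6")
E
```

```text
t 9.93 s,l,z mm [ 154.36 -569.32   73.27] tilt 38.08 head 68.12 F [-1.04  0.18 -0.61] xb 138.18 mz 12.3 w 0.357 tq [ 0.014 -0.407  0.007]
t 9.97 s,l,z mm [ 154.33 -569.47   73.5 ] tilt 38.08 head 68.14 F [-0.36 -0.47 -1.01] xb 138.33 mz 12.54 w 0.358 tq [ 0.087 -0.409  0.026]
t 10.03 s,l,z mm [ 154.28 -569.6    73.69] tilt 38.07 head 68.16 F [-0.36 -1.12 -1.09] xb 138.42 mz 12.73 w 0.358 tq [ 0.027 -0.344  0.052]
```

View pics/t6.png

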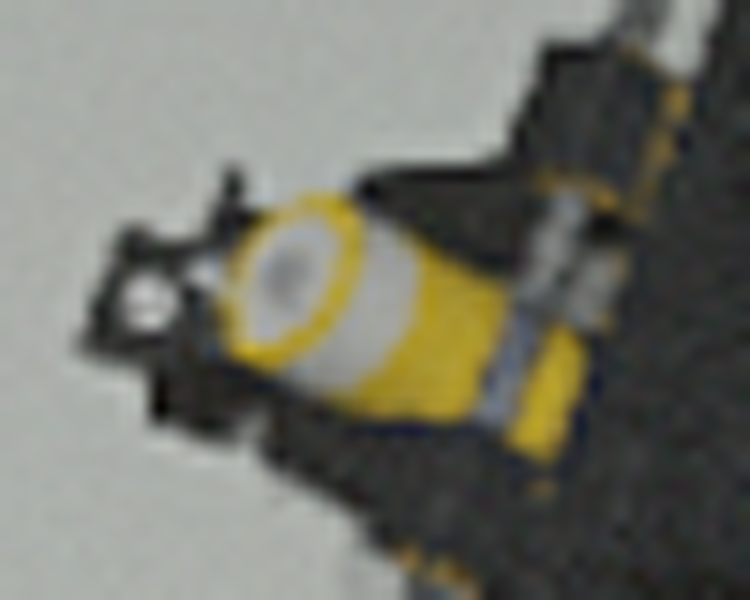

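View pics/s6.png

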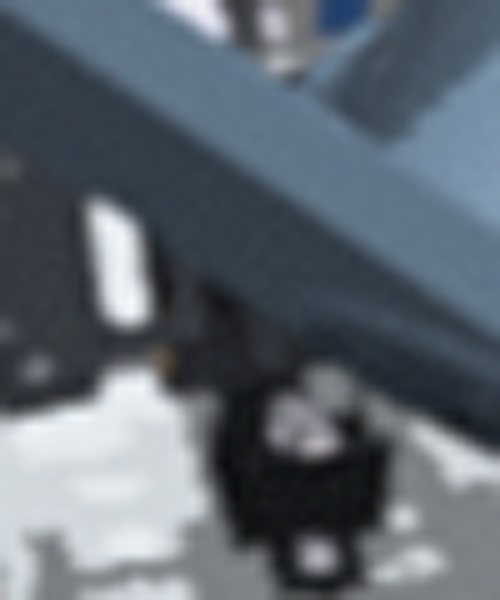

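Request:
jog_arm(motion=[[[-0.013, 0, -0.0103, 0, 0, 0], [-0.013, 0, -0.0103, 0, 0, 0], [-0.013, 0, -0.0103, 0, 0, 0], [-0.013, 0, -0.0103, 0, 0, 0], [0, 0, 0, 0, 0, 0]]])

```text
time_s: 10.8
eef_pos: [0.5844, -0.0719, 0.0734]
ee_rot: [0.783, 0.53, 0.27, -0.183]
force: [-0.6, -0.1, -0.4]
grip_width: 0.356
```

```bash
cat > q.py <<'E'
from h import *
from workcell import viewer
for i in range(2): st(); viewer.get_image("top")
st()
E
python3 q.py
```

```text
t 10.8 s,l,z mm [ 150.29 -569.28   73.38] tilt 38.08 head 68.13 F [-0.28  0.53 -0.41] xb 134.2 mz 12.42 w 0.356 tq [ 0.042 -0.419  0.069]
t 10.85 s,l,z mm [ 150.33 -569.29   73.39] tilt 38.08 head 68.13 F [ 0.34  0.53 -0.51] xb 134.23 mz 12.42 w 0.357 tq [ 0.03  -0.408  0.023]
t 10.9 s,l,z mm [ 150.38 -569.26   73.38] tilt 38.08 head 68.13 F [ 0.8   0.83 -0.24] xb 134.28 mz 12.41 w 0.36 tq [ 0.062 -0.413  0.094]
```

Request:
jog_arm(motion=[[[-0.013, 0, -0.0103, 0, 0, 0], [-0.013, 0, -0.0103, 0, 0, 0], [0, 0, 0, 0, 0, 0]]])

```text
time_s: 11.28
eef_pos: [0.5837, -0.0737, 0.0734]
ee_rot: [0.783, 0.53, 0.27, -0.183]
force: [0.5, 0.2, -1.3]
grip_width: 0.354
```

```bash
python3 q.py
```

```text
t 11.28 s,l,z mm [ 148.3  -569.34   73.44] tilt 38.07 head 68.13 F [ 0.36 -0.35 -1.32] xb 132.25 mz 12.48 w 0.354 tq [ 0.057 -0.394  0.013]
t 11.32 s,l,z mm [ 148.33 -569.3    73.41] tilt 38.08 head 68.13 F [ 0.25  1.41 -1.46] xb 132.25 mz 12.44 w 0.357 tq [ 0.043 -0.447  0.088]
t 11.38 s,l,z mm [ 148.39 -569.26   73.39] tilt 38.08 head 68.13 F [-0.22 -0.61 -0.16] xb 132.29 mz 12.42 w 0.358 tq [-0.029 -0.497  0.049]
```

Request:
jog_arm(motion=[[[-0.013, 0, -0.0103, 0, 0, 0], [-0.013, 0, -0.0103, 0, 0, 0], [0, 0, 0, 0, 0, 0]]])

```text
time_s: 11.75
eef_pos: [0.583, -0.0753, 0.0736]
ee_rot: [0.783, 0.53, 0.27, -0.183]
force: [-0.4, 2.5, 0.2]
grip_width: 0.356
```

```bash
python3 q.py
```

```text
t 11.75 s,l,z mm [ 146.63 -569.26   73.57] tilt 38.11 head 68.14 F [2.17 1.28 0.17] xb 130.68 mz 12.59 w 0.356 tq [ 0.043 -0.089  0.037]
t 11.8 s,l,z mm [ 146.63 -569.25   73.56] tilt 38.1 head 68.14 F [ 1.75 -0.1   0.2 ] xb 130.68 mz 12.59 w 0.357 tq [ 0.11  -0.07   0.058]
t 11.85 s,l,z mm [ 146.59 -569.25   73.54] tilt 38.1 head 68.14 F [2.47 0.04 0.55] xb 130.62 mz 12.56 w 0.354 tq [ 0.104 -0.072  0.028]
```

```bash
cat >> h.py <<'E'
def pose(xb,mz,th,l=-.5696):
    t=np.radians(th);mx=xb-mz*np.tan(t)-6+6/np.cos(t)
    return W((mx+30.75*np.cos(t))/1e3,l,(42+mz+30.75*np.sin(t))/1e3)
def gop(xb,mz,th,n): go(pose(xb,mz,th),toolR(HD,th),n)
E
python3 -c "
from h import *
gop(127.2,8.5,38,5)"
```

```text
[[-0.009, 0.001, 0.01, -0.001, -0.003, -0.001], [-0.009, 0.001, 0.01, -0.001, -0.003, -0.001], [-0.009, 0.001, 0.011, -0.001, -0.003, -0.001], [-0.009, 0.001, 0.01, -0.001, -0.003, -0.002], [-0.009, 0.002, 0.011, -0.001, -0.002, -0.001]]
```

Request:
jog_arm(motion=[[[-0.009, 0.001, 0.01, 0, -0.002, 0], [-0.009, 0.001, 0.01, 0, -0.002, 0], [-0.009, 0.001, 0.01, 0, -0.002, 0], [-0.009, 0.001, 0.01, 0, -0.002, 0], [-0.009, 0.001, 0.01, 0, -0.002, 0]]])

```text
time_s: 12.48
eef_pos: [0.5836, -0.0756, 0.0701]
ee_rot: [0.783, 0.53, 0.27, -0.183]
force: [1.7, 4.9, 7.3]
grip_width: 0.356
```

Request:
jog_arm(motion=[[[0, 0, 0, 0, 0, 0], [0, 0, 0, 0, 0, 0]]])

```text
time_s: 12.72
eef_pos: [0.5836, -0.0755, 0.07]
ee_rot: [0.783, 0.53, 0.27, -0.183]
force: [2.4, 4.5, 5.0]
grip_width: 0.354
```

```bash
python3 q.py
```

```text
t 12.72 s,l,z mm [ 146.58 -569.91   69.96] tilt 38.07 head 68.17 F [ 5.09 -0.58  5.04] xb 127.8 mz 9.0 w 0.354 tq [ 0.01   0.751 -0.036]
t 12.78 s,l,z mm [ 146.57 -569.92   69.96] tilt 38.07 head 68.17 F [ 5.1  -1.77  6.23] xb 127.79 mz 9.0 w 0.357 tq [-0.011  0.716  0.103]
t 12.82 s,l,z mm [ 146.59 -569.91   69.96] tilt 38.07 head 68.17 F [ 4.68 -0.55  5.78] xb 127.8 mz 9.0 w 0.355 tq [-0.059  0.724  0.01 ]
```

```bash
python3 -c "
from h import *
gop(124,4,38,5)"
```

```text
[[-0.01, -0.001, 0.013, 0.0, -0.002, -0.001], [-0.01, -0.001, 0.014, 0.0, -0.002, -0.001], [-0.01, -0.001, 0.013, 0.0, -0.002, -0.0], [-0.01, -0.001, 0.014, 0.0, -0.002, -0.001], [-0.01, -0.001, 0.013, 0.001, -0.002, -0.0]]
```

Request:
jog_arm(motion=[[[-0.01, -0.001, 0.0135, 0, -0.002, 0], [-0.01, -0.001, 0.0135, 0, -0.002, 0], [-0.01, -0.001, 0.0135, 0, -0.002, 0], [-0.01, -0.001, 0.0135, 0, -0.002, 0], [-0.01, -0.001, 0.0135, 0, -0.002, 0]]])

```text
time_s: 13.45
eef_pos: [0.5839, -0.0748, 0.0658]
ee_rot: [0.783, 0.53, 0.27, -0.183]
force: [4.0, 7.5, 9.4]
grip_width: 0.357
```

Request:
jog_arm(motion=[[[0, 0, 0, 0, 0, 0], [0, 0, 0, 0, 0, 0]]])

```text
time_s: 13.7
eef_pos: [0.5839, -0.0748, 0.0656]
ee_rot: [0.783, 0.53, 0.27, -0.183]
force: [3.1, 7.3, 7.9]
grip_width: 0.357
```

```bash
python3 q.py
python3 - <<'E'
from h import *
snap("top",335,155,385,195,15,"t7"); snap("side",330,190,380,250,10,"s7")
E
```

```text
t 13.7 s,l,z mm [ 147.35 -569.92   65.59] tilt 38.08 head 68.21 F [ 7.93 -0.12  7.93] xb 125.15 mz 4.63 w 0.357 tq [-0.082  1.295 -0.002]
t 13.75 s,l,z mm [ 147.35 -569.92   65.59] tilt 38.08 head 68.21 F [ 8.4  -0.4   8.03] xb 125.14 mz 4.63 w 0.36 tq [-0.095  1.275 -0.011]
t 13.8 s,l,z mm [ 147.34 -569.94   65.6 ] tilt 38.08 head 68.21 F [ 8.18 -1.09  8.06] xb 125.14 mz 4.64 w 0.358 tq [-0.133  1.261  0.026]
```

View pics/t7.png

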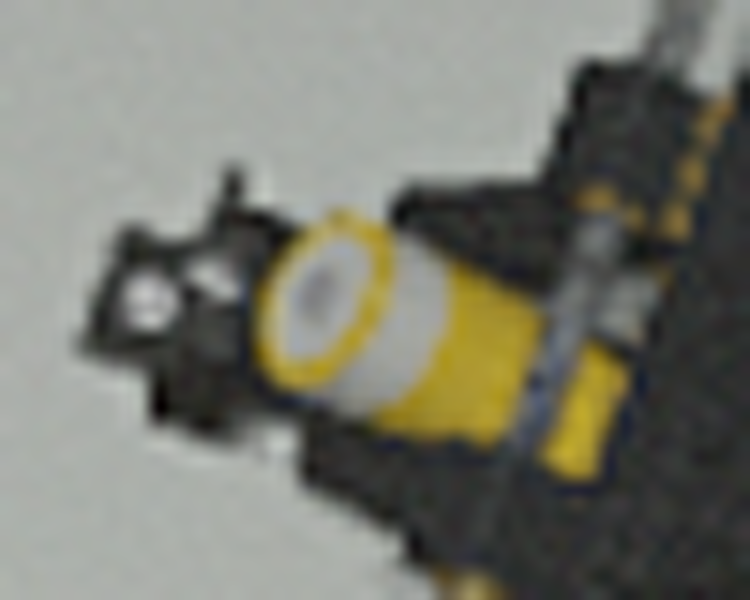

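```bash
python3 -c "
from h import *
gop(120.4,3.9,38,5)"
```

```text
[[-0.012, -0.001, -0.007, 0.001, -0.002, 0.0], [-0.013, -0.001, -0.006, 0.001, -0.002, 0.0], [-0.012, -0.001, -0.007, 0.001, -0.002, 0.0], [-0.013, -0.001, -0.006, 0.001, -0.002, 0.0], [-0.012, -0.002, -0.007, 0.001, -0.003, 0.001]]
```

Request:
jog_arm(motion=[[[-0.0125, -0.001, -0.0065, 0, -0.002, 0], [-0.0125, -0.001, -0.0065, 0, -0.002, 0], [-0.0125, -0.001, -0.0065, 0, -0.002, 0], [-0.0125, -0.001, -0.0065, 0, -0.002, 0], [-0.0125, -0.001, -0.0065, 0, -0.002, 0]]])

```text
time_s: 14.52
eef_pos: [0.5826, -0.078, 0.0655]
ee_rot: [0.783, 0.53, 0.271, -0.183]
force: [6.2, 10.0, 11.5]
grip_width: 0.359
```

Request:
jog_arm(motion=[[[0, 0, 0, 0, 0, 0], [0, 0, 0, 0, 0, 0]]])

```text
time_s: 14.78
eef_pos: [0.5826, -0.0779, 0.0655]
ee_rot: [0.783, 0.53, 0.271, -0.183]
force: [5.7, 10.7, 10.9]
grip_width: 0.361
```

```bash
python3 q.py
```

```text
t 14.78 s,l,z mm [ 144.01 -569.87   65.54] tilt 38.11 head 68.24 F [12.04 -1.3  10.87] xb 121.77 mz 4.56 w 0.361 tq [-1.480e-01  1.928e+00  1.000e-03]
t 14.82 s,l,z mm [ 144.   -569.89   65.54] tilt 38.11 head 68.24 F [11.66 -1.9  11.73] xb 121.75 mz 4.56 w 0.359 tq [-0.159  1.932  0.044]
t 14.88 s,l,z mm [ 144.02 -569.91   65.57] tilt 38.11 head 68.25 F [12.05 -2.16 11.12] xb 121.8 mz 4.59 w 0.358 tq [-0.123  1.978 -0.018]
```

Request:
jog_arm(motion=[[[-0.01, 0.002, -0.008, 0, 0, 0], [-0.01, 0.002, -0.008, 0, 0, 0], [-0.01, 0.002, -0.008, 0, 0, 0], [0, 0, 0, 0, 0, 0], [0, 0, 0, 0, 0, 0]]])

```text
time_s: 15.5
eef_pos: [0.5821, -0.0797, 0.0657]
ee_rot: [0.782, 0.53, 0.271, -0.183]
force: [6.9, 11.5, 11.3]
grip_width: 0.359
```

```bash
python3 q.py
```

```text
t 15.5 s,l,z mm [ 142.17 -570.02   65.69] tilt 38.16 head 68.24 F [13.24 -2.09 11.29] xb 120.05 mz 4.69 w 0.359 tq [-0.12   2.242  0.028]
t 15.55 s,l,z mm [ 142.19 -570.     65.68] tilt 38.16 head 68.24 F [13.93 -0.63 10.68] xb 120.06 mz 4.68 w 0.357 tq [-0.164  2.23  -0.021]
t 15.6 s,l,z mm [ 142.2  -570.03   65.67] tilt 38.16 head 68.24 F [14.17 -1.89 11.36] xb 120.06 mz 4.67 w 0.353 tq [-0.064  2.227 -0.012]
```

```bash
python3 -c "
from h import *
gop(120.1,3.8,26,5)"
```

```text
[[-0.002, -0.001, 0.026, 0.001, -0.354, 0.001], [-0.001, -0.002, 0.026, 0.0, -0.354, 0.001], [0.001, -0.001, 0.026, 0.001, -0.353, 0.001], [0.002, -0.002, 0.025, 0.0, -0.354, 0.001], [0.002, -0.001, 0.026, 0.001, -0.353, 0.001]]
```

Request:
jog_arm(motion=[[[-0.002, 0, 0.026, 0, -0.354, 0], [-0.001, 0, 0.026, 0, -0.354, 0], [0.001, 0, 0.026, 0, -0.354, 0], [0.002, 0, 0.026, 0, -0.354, 0], [0.002, 0, 0.026, 0, -0.354, 0]]])

```text
time_s: 16.23
eef_pos: [0.5838, -0.0755, 0.0591]
ee_rot: [0.807, 0.546, 0.186, -0.125]
force: [5.6, 12.3, 9.8]
grip_width: 0.358
```

```bash
python3 q.py
```

```text
t 16.23 s,l,z mm [ 146.71 -570.11   59.07] tilt 25.88 head 68.22 F [13.49 -0.64  9.79] xb 120.14 mz 3.65 w 0.358 tq [0.095 2.171 0.078]
t 16.27 s,l,z mm [ 147.17 -570.07   59.11] tilt 25.77 head 68.27 F [14.12 -0.34  8.32] xb 120.62 mz 3.73 w 0.357 tq [-0.06   1.974  0.077]
t 16.32 s,l,z mm [ 147.15 -570.07   59.07] tilt 25.87 head 68.3 F [14.12 -1.28  8.99] xb 120.59 mz 3.66 w 0.358 tq [-0.015  2.072  0.006]
```

Run:
```python
from h import *
snap("top",335,155,385,195,15,"t8"); snap("side",330,190,380,250,10,"s8")
gop(120.5,2.3,14,5)
```

```text
[[-0.001, -0.001, 0.026, 0.001, -0.347, 0.001], [-0.0, -0.002, 0.026, 0.001, -0.347, 0.002], [0.0, -0.001, 0.026, 0.001, -0.347, 0.001], [0.002, -0.002, 0.026, 0.002, -0.347, 0.002], [0.002, -0.001, 0.026, 0.001, -0.348, 0.001]]
```

View pics/t8.png

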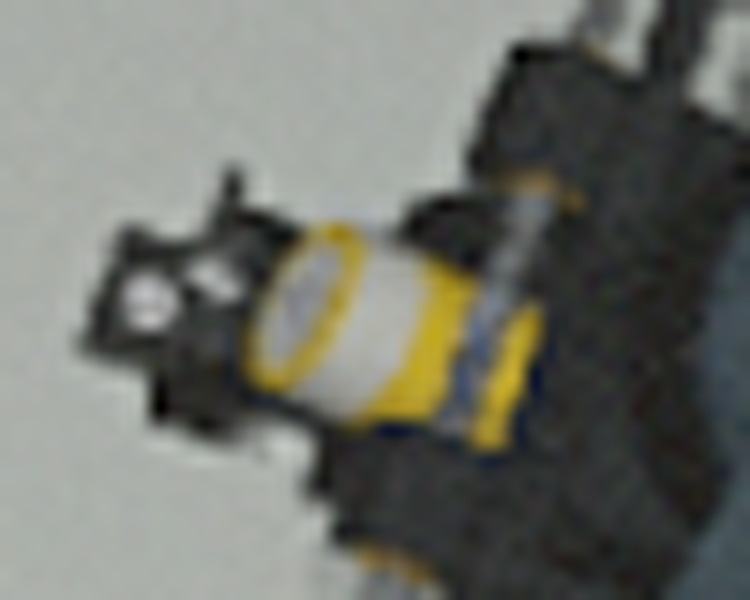

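View pics/s8.png

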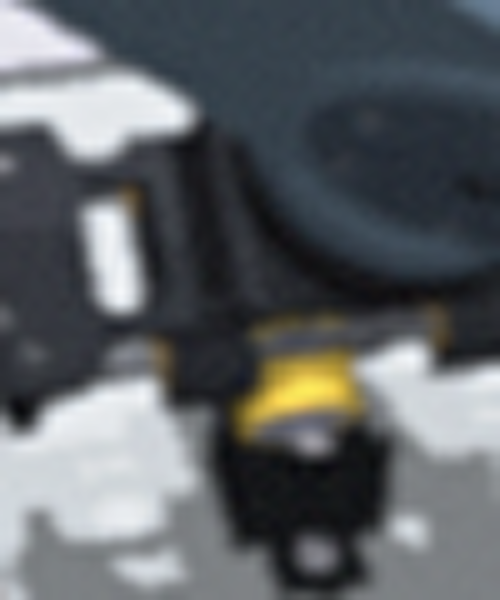

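Run:
```python
from h import *
s=st();p=s["eef_pos"];R=Ro.from_quat(s["ee_rot"])
def cc(n,v): return ((proj(n,v)-[335,155]+.5)*15-.5).round(0)
for v in([.03075,0,0],[.02875,0,0],[.02875,.0165,0],[.02875,-.0165,0],[.02875,0,.0165],[.02875,0,-.0165]): print(v,cc("top",p+R.apply(v))+[4,-4.5])
```

```text
t 16.43 s,l,z mm [ 146.94 -570.04   58.92] tilt 25.93 head 68.26 F [13.96 -0.1   9.26] xb 120.3 mz 3.48 w 0.36 tq [-1.800e-02  2.086e+00  2.000e-03]
[0.03075, 0, 0] [304.  304.5]
[0.02875, 0, 0] [313.  309.5]
[0.02875, 0.0165, 0] [345.  223.5]
[0.02875, -0.0165, 0] [282.  394.5]
[0.02875, 0, 0.0165] [273.  310.5]
[0.02875, 0, -0.0165] [355.  307.5]
```

Request:
jog_arm(motion=[[[-0.001, 0, 0.026, 0, -0.347, 0], [0, 0, 0.026, 0, -0.347, 0], [0, 0, 0.026, 0, -0.347, 0], [0.002, 0, 0.026, 0, -0.347, 0], [0.002, 0, 0.026, 0, -0.347, 0]]])

```text
time_s: 17.05
eef_pos: [0.5849, -0.0728, 0.0511]
ee_rot: [0.822, 0.556, 0.101, -0.067]
force: [4.8, 12.9, 6.7]
grip_width: 0.358
```

```bash
python3 q.py
python3 - <<'E'
from h import *
snap("top",335,155,385,195,15,"t9"); snap("side",330,190,380,250,10,"s9")
s=st();p=s["eef_pos"];R=Ro.from_quat(s["ee_rot"])
def cc(n,v): return ((proj(n,v)-[335,155]+.5)*15-.5).round(0)
for v in([.03075,0,0],[.02875,0,0],[.02875,.0165,0],[.02875,-.0165,0],[.02875,0,.0165],[.02875,0,-.0165]): print(v,cc("top",p+R.apply(v))+[4,-4.5])
E
```

```text
t 17.05 s,l,z mm [ 149.64 -570.06   51.12] tilt 13.91 head 68.19 F [13.75  0.36  6.72] xb 120.03 mz 1.74 w 0.358 tq [0.095 1.978 0.01 ]
t 17.1 s,l,z mm [ 150.11 -570.01   51.1 ] tilt 13.81 head 68.23 F [13.51 -0.28  5.37] xb 120.5 mz 1.76 w 0.359 tq [-0.028  1.86   0.01 ]
t 17.15 s,l,z mm [ 150.14 -570.02   51.11] tilt 13.91 head 68.27 F [13.93 -0.02  6.37] xb 120.54 mz 1.72 w 0.359 tq [-0.018  1.929 -0.018]
t 17.25 s,l,z mm [ 149.87 -570.04   51.08] tilt 13.97 head 68.23 F [13.73 -0.17  6.58] xb 120.26 mz 1.66 w 0.357 tq [-0.018  1.945 -0.056]
[0.03075, 0, 0] [275.  309.5]
[0.02875, 0, 0] [285.  313.5]
[0.02875, 0.0165, 0] [316.  228.5]
[0.02875, -0.0165, 0] [253.  398.5]
[0.02875, 0, 0.0165] [261.  321.5]
[0.02875, 0, -0.0165] [309.  304.5]
```

View pics/t9.png

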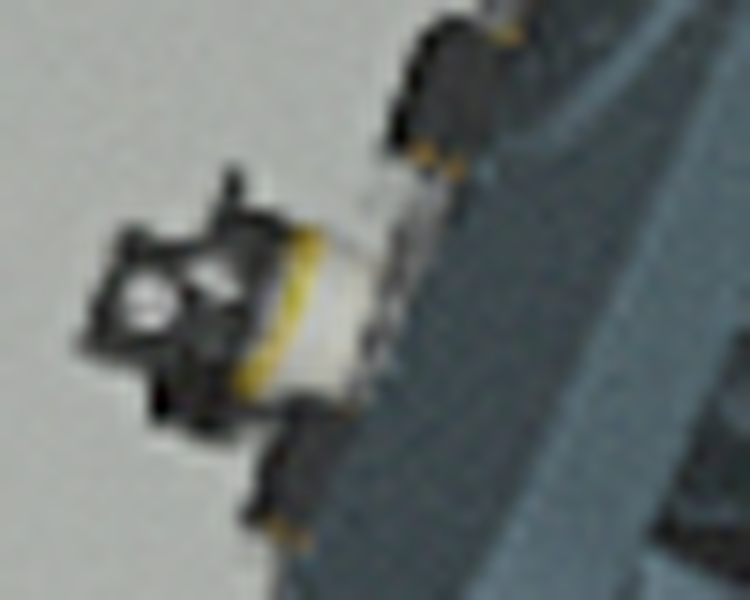

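View pics/s9.png

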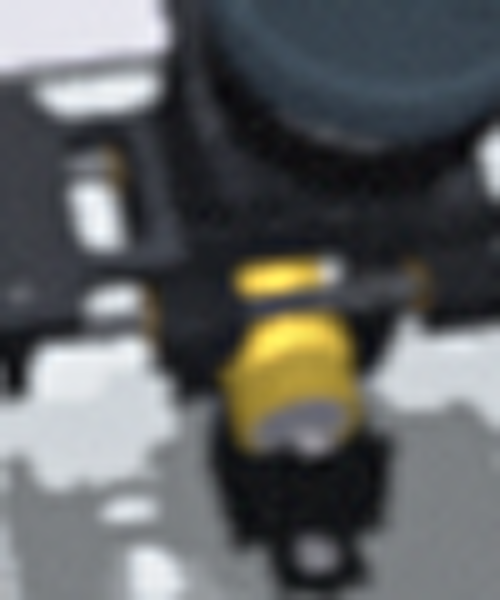

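Run:
```python
from h import *
gop(120.2,1.3,4,5)
```

```text
[[-0.002, -0.001, 0.019, 0.002, -0.29, 0.001], [-0.001, -0.002, 0.019, 0.002, -0.29, 0.001], [-0.0, -0.001, 0.019, 0.002, -0.29, 0.001], [0.001, -0.002, 0.019, 0.002, -0.29, 0.0], [0.001, -0.001, 0.019, 0.002, -0.29, 0.001]]
```

Request:
jog_arm(motion=[[[-0.002, 0, 0.019, 0, -0.29, 0], [-0.001, 0, 0.019, 0, -0.29, 0], [0, 0, 0.019, 0, -0.29, 0], [0, 0, 0.019, 0, -0.29, 0], [0.001, 0, 0.019, 0, -0.29, 0]]])

```text
time_s: 17.88
eef_pos: [0.5853, -0.072, 0.045]
ee_rot: [0.828, 0.56, 0.029, -0.019]
force: [6.2, 13.6, 4.2]
grip_width: 0.356
```

```bash
python3 q.py
python3 - <<'E'
from h import *
snap("top",335,155,385,195,15,"t10"); snap("side",330,190,380,250,10,"s10")
E
```

```text
t 17.88 s,l,z mm [ 150.52 -570.14   44.96] tilt 3.94 head 68.18 F [14.89 -0.7   4.15] xb 119.89 mz 0.85 w 0.356 tq [ 0.095  1.932 -0.013]
t 17.93 s,l,z mm [ 150.94 -570.07   44.87] tilt 3.87 head 68.22 F [13.55 -1.13  1.79] xb 120.3 mz 0.8 w 0.359 tq [-0.154  1.85  -0.02 ]
t 17.98 s,l,z mm [ 150.94 -570.07   44.81] tilt 3.95 head 68.24 F [14.41 -2.03  2.31] xb 120.3 mz 0.69 w 0.356 tq [-0.154  1.961 -0.06 ]
```

View pics/t10.png

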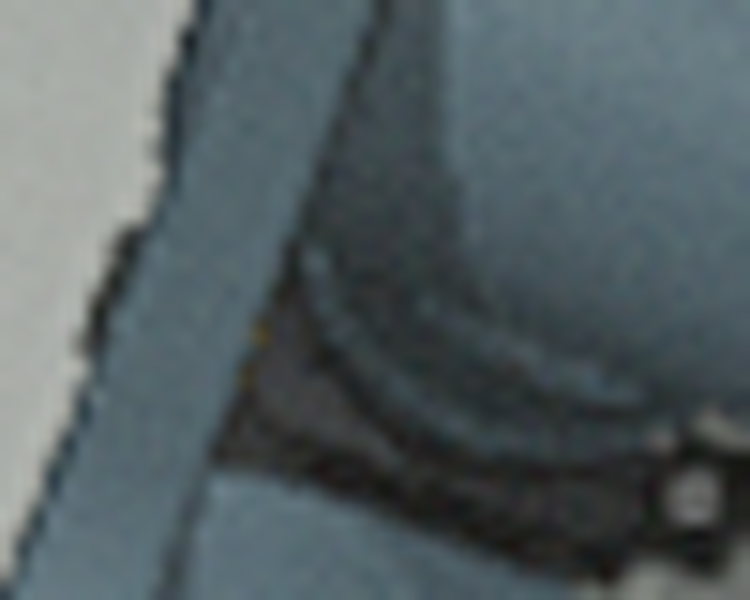

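View pics/s10.png

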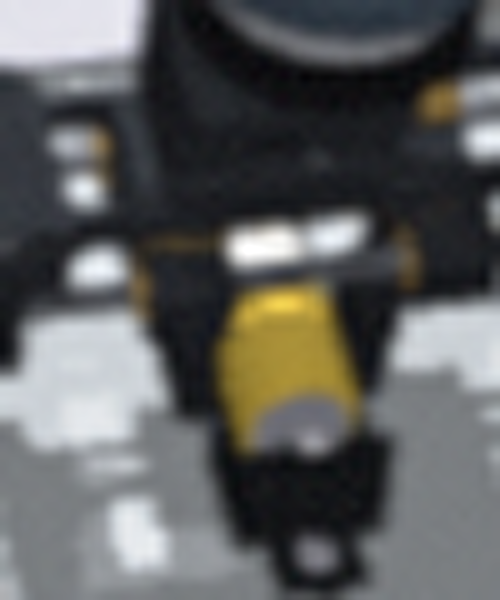

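Run:
```python
from h import *
gop(120.4,.4,0,4)
```

```text
[[0.001, -0.002, 0.01, 0.004, -0.145, 0.001], [0.001, -0.002, 0.01, 0.004, -0.145, 0.0], [0.002, -0.002, 0.01, 0.004, -0.146, 0.001], [0.001, -0.002, 0.01, 0.003, -0.145, 0.0]]
```

Request:
jog_arm(motion=[[[0.001, 0, 0.01, 0.004, -0.145, 0], [0.001, 0, 0.01, 0.004, -0.145, 0], [0.001, 0, 0.01, 0.004, -0.145, 0], [0.001, 0, 0.01, 0.004, -0.145, 0], [0, 0, 0, 0, 0, 0]]])

```text
time_s: 18.7
eef_pos: [0.5854, -0.0715, 0.0426]
ee_rot: [0.828, 0.561, 0.0, -0.0]
force: [4.4, 13.4, 6.0]
grip_width: 0.359
```

```bash
python3 q.py
python3 - <<'E'
from h import *
snap("side",330,190,380,250,10,"s11")
E
```

```text
t 18.7 s,l,z mm [ 151.04 -570.09   42.64] tilt 0.0 head 68.23 F [14.05  0.85  5.98] xb 120.29 mz 0.64 w 0.359 tq [ 0.202  2.001 -0.048]
t 18.75 s,l,z mm [ 150.98 -570.11   42.64] tilt 0.01 head 68.21 F [14.63  0.57  5.29] xb 120.23 mz 0.63 w 0.358 tq [ 0.172  2.015 -0.057]
t 18.8 s,l,z mm [ 150.97 -570.12   42.66] tilt 0.02 head 68.21 F [15.05  1.17  5.89] xb 120.22 mz 0.65 w 0.356 tq [ 0.163  2.006 -0.061]
```

View pics/s11.png

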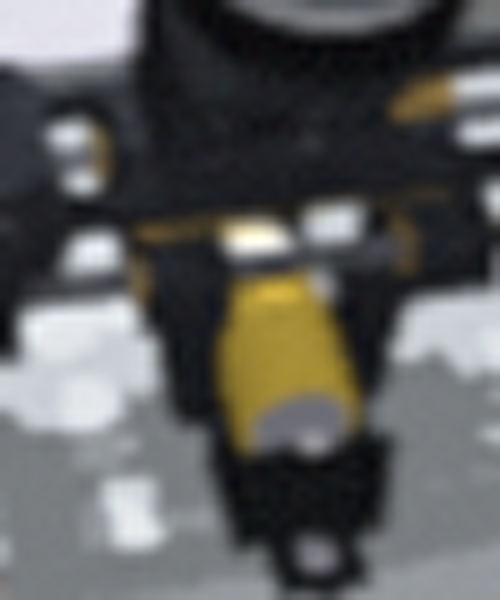

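Request:
jog_arm(motion=[[[0.015, 0, -0.006, 0, 0, 0], [0.02, 0, -0.003, 0, 0, 0], [0.02, 0, 0, 0, 0, 0], [0.02, 0, 0, 0, 0, 0], [0, 0, 0, 0, 0, 0]]])

```text
time_s: 19.48
eef_pos: [0.5866, -0.0683, 0.0427]
ee_rot: [0.828, 0.561, -0.001, 0.0]
force: [3.8, 8.5, 3.1]
grip_width: 0.359
```

```bash
python3 q.py
```

```text
t 19.48 s,l,z mm [ 154.39 -570.05   42.74] tilt -0.06 head 68.2 F [ 9.34 -0.36  3.06] xb 123.64 mz 0.77 w 0.359 tq [-1.000e-03  1.334e+00 -9.500e-02]
t 19.52 s,l,z mm [ 154.4  -570.05   42.74] tilt -0.06 head 68.2 F [10.16 -0.18  2.39] xb 123.64 mz 0.77 w 0.361 tq [ 0.031  1.339 -0.071]
t 19.57 s,l,z mm [ 154.38 -570.06   42.73] tilt -0.06 head 68.2 F [10.08 -0.05  1.77] xb 123.63 mz 0.76 w 0.361 tq [ 0.041  1.4   -0.033]
```

Request:
jog_arm(motion=[[[0.015, 0, 0, 0, 0, 0], [0.015, 0, 0, 0, 0, 0], [0.015, 0, 0, 0, 0, 0], [0, 0, 0, 0, 0, 0]]])

```text
time_s: 20.08
eef_pos: [0.5872, -0.0663, 0.0426]
ee_rot: [0.828, 0.561, -0.001, 0.0]
force: [2.7, 6.8, 2.5]
grip_width: 0.36
```

```bash
python3 q.py
```

```text
t 20.07 s,l,z mm [ 156.53 -569.82   42.57] tilt -0.11 head 68.2 F [7.28 0.02 2.53] xb 125.78 mz 0.63 w 0.36 tq [ 0.202  0.994 -0.068]
t 20.12 s,l,z mm [ 156.54 -569.87   42.6 ] tilt -0.11 head 68.2 F [7.65 0.05 1.9 ] xb 125.79 mz 0.65 w 0.358 tq [ 0.224  0.994 -0.021]
t 20.18 s,l,z mm [ 156.52 -569.83   42.56] tilt -0.11 head 68.2 F [ 7.59 -0.28  2.1 ] xb 125.77 mz 0.61 w 0.362 tq [ 0.257  1.017 -0.015]
```

Request:
jog_arm(motion=[[[0.01, 0, 0, 0, 0, 0], [0, 0, 0, 0, 0, 0], [0, 0, 0, 0, 0, 0]]])

```text
time_s: 20.55
eef_pos: [0.5873, -0.0659, 0.0425]
ee_rot: [0.828, 0.561, -0.001, 0.0]
force: [2.3, 6.3, 2.5]
grip_width: 0.36
```

Request:
jog_arm(motion=[[[0, 0, 0, 0, 0, 0], [0, 0, 0, 0, 0, 0], [0, 0, 0, 0, 0, 0], [0, 0, 0, 0, 0, 0]]], claw=-0.3)

```text
time_s: 21.05
eef_pos: [0.5865, -0.0668, 0.0423]
ee_rot: [0.828, 0.56, -0.002, -0.0]
force: [0.8, 0.2, 0.0]
grip_width: 0.65
```

```bash
python3 q.py
python3 - <<'E'
from h import *
snap("side",330,190,380,250,10,"s12")
E
```

```text
t 21.05 s,l,z mm [ 155.81 -569.32   42.26] tilt -0.2 head 68.16 F [ 0.53 -0.65  0.01] xb 125.06 mz 0.37 w 0.65 tq [ 0.006 -0.083 -0.016]
t 21.1 s,l,z mm [ 155.9  -569.33   42.29] tilt -0.2 head 68.17 F [0.22 0.89 0.41] xb 125.14 mz 0.39 w 0.652 tq [ 0.039 -0.048  0.028]
t 21.15 s,l,z mm [ 155.93 -569.32   42.33] tilt -0.19 head 68.16 F [-0.16 -0.42  0.63] xb 125.17 mz 0.43 w 0.648 tq [ 0.026 -0.03   0.013]
```

View pics/s12.png

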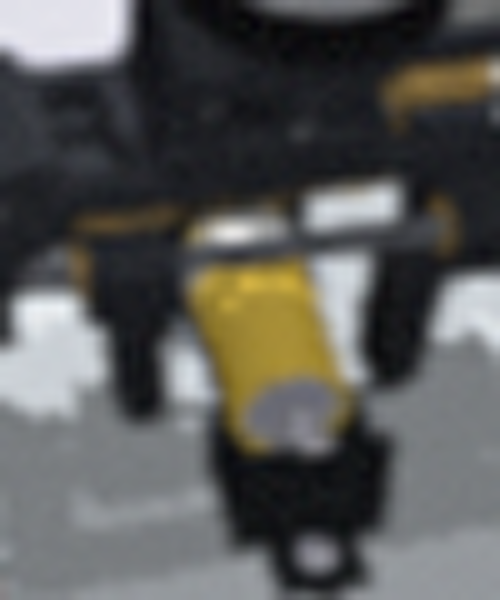

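Request:
jog_arm(motion=[[[0, 0, -0.1, 0, 0, 0], [0, 0, -0.2, 0, 0, 0], [0, 0, -0.4, 0, 0, 0], [0, 0, -0.7, 0, 0, 0], [0, 0, -0.9, 0, 0, 0]]])

```text
time_s: 21.82
eef_pos: [0.5863, -0.066, 0.1816]
ee_rot: [0.828, 0.56, -0.003, -0.001]
force: [-0.0, -0.3, 0.4]
grip_width: 0.652
```

Request:
jog_arm(motion=[[[0.6, -0.3, -0.5, 0, 0, 0], [0.8, -0.3, 0, 0, 0, 0], [0.8, -0.3, 0, 0, 0, 0], [0.8, -0.3, 0, 0, 0, 0], [0.8, -0.3, 0, 0, 0, 0]]])

```text
time_s: 22.45
eef_pos: [0.5884, 0.1806, 0.2113]
ee_rot: [0.828, 0.56, -0.001, 0.0]
force: [0.7, 0.2, 0.2]
grip_width: 0.651
```

```bash
python3 q.py
python3 - <<'E'
from h import *
snap("side",330,190,390,245,12,"s13");snap("top",335,155,395,200,12,"t13")
E
```

```text
t 22.45 s,l,z mm [ 386.25 -479.27  211.27] tilt -0.15 head 68.18 F [ 0.48 -0.52  0.23] xb 355.07 mz 169.35 w 0.651 tq [ 0.058 -0.083 -0.028]
t 22.5 s,l,z mm [ 391.37 -476.45  211.3 ] tilt 0.05 head 68.38 F [ 2.2   3.79 -0.27] xb 360.76 mz 169.27 w 0.648 tq [ 0.165 -0.023 -0.037]
t 22.55 s,l,z mm [ 388.83 -477.63  211.07] tilt -0.07 head 68.47 F [-0.05 -0.42 -0.4 ] xb 357.87 mz 169.11 w 0.65 tq [ 0.05  -0.133  0.011]
```

View pics/s13.png

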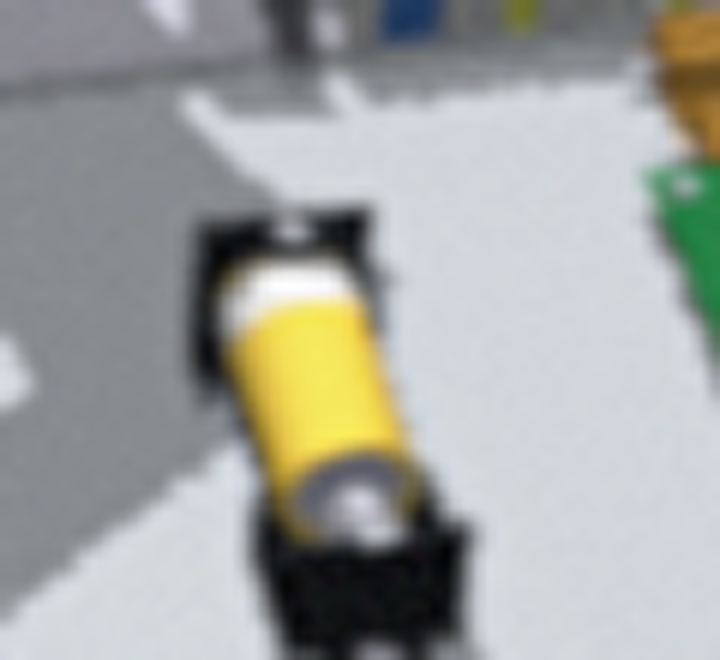

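View pics/t13.png

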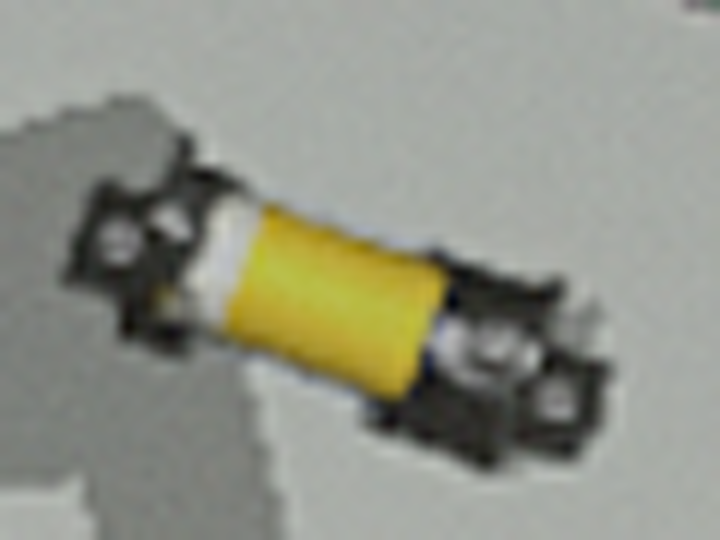

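Run:
```python
from h import *
b=np.array([.27,-.3])
for sm in(.1541,.1571,.1601):
  print(sm,[(((proj("top",W(sm-.03075,-.5699+d,z))+b)-[335,155]+.5)*12-.5).round(0).tolist() for d,z in((-.0165,.042),(.0165,.042),(0,.0585))],
  [(((proj("side",W(sm-.03075,-.5699,.042))+[.25,-.5])-[330,190]+.5)*12-.5).round(0)])
snap("top",0,0,640,400,1,"t14");snap("side",0,0,640,400,1,"s14")
```

```text
0.1541 [[474.0, 278.0], [425.0, 412.0], [455.0, 333.0]] [array([357., 504.])]
0.1571 [[461.0, 273.0], [413.0, 407.0], [442.0, 328.0]] [array([353., 494.])]
0.1601 [[449.0, 269.0], [400.0, 403.0], [430.0, 324.0]] [array([350., 483.])]
```

View pics/t14.png

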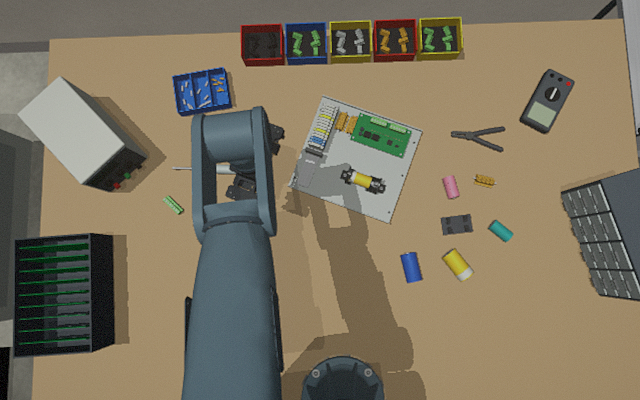

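View pics/s14.png

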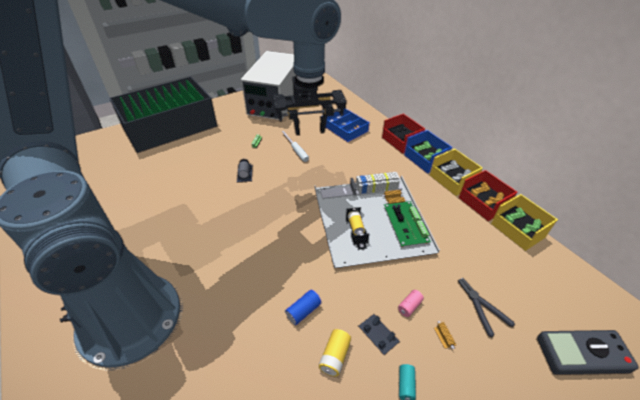

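Request:
jog_arm(motion=[[[0, 0, 0, 0, 0, 0], [0, 0, 0, 0, 0, 0], [0, 0, 0, 0, 0, 0], [0, 0, 0, 0, 0, 0]]])

```text
time_s: 23.25
eef_pos: [0.5885, 0.1787, 0.2099]
ee_rot: [0.828, 0.56, -0.002, -0.0]
force: [0.2, -0.6, -0.1]
grip_width: 0.649
```

Run:
```python
from h import *
import cv2
snap("top",335,155,395,200,12,"t15")
a=cv2.imread("pics/raw_t13.png")[160:195,340:390].astype(int);b=cv2.imread("pics/raw_t15.png")[160:195,340:390].astype(int)
print(abs(a-b).mean(),abs(a-b).max())
st()
from workcell import finish_job
print(finish_job())
```

```text
2.8413333333333335 55
t 23.3 s,l,z mm [ 384.52 -479.95  209.84] tilt -0.19 head 68.16 F [-0.2  -0.42 -0.1 ] xb 353.22 mz 167.94 w 0.65 tq [ 0.046 -0.15  -0.003]
the job is handed in; nothing more can be done
None
```

I fitted the fresh yellow cell into the black holder and handed the job in at about 23 s. From both cameras it lies level on its saddles with the nub end under the lip.

- **Insertion:** With the cell tipped up 38°, I found the spring by touch and pressed it to about 10.2 mm (13.8 N). I swung the nub end down past the lip, with averaged readings putting the press between 10.2 and 10.9 mm (13.7–14.6 N). I then let the cell forward to about 5 mm of press before opening the jaws.
- **Peak readings:** The highest single reading along the spring was 15.05 N, against the 15.3 N top of the passing range and 15.9 N where it is spoilt. The force up from the saddles peaked at roughly 5–6 N, which includes friction at the button, and I eased it before releasing.
- **Last checks:** The gripper is well clear and the wrist force is near zero. In the last pictures the spent cell, loose parts and tools look unmoved. I did not view the final picture of the holder, taken about 0.7 s after the earlier one. A pixel comparison of the two showed an average difference of 2.8 and a maximum of 55, which I put down to noise and the arm's shadow.
- **What disagreed:** The image puts the cell's flat end about 2–3 mm further forward than the force-based estimate of home. I think this is the cell sitting slightly forward in the grip, since two earlier pictures also showed it about 1.6 mm forward. "Fully home" therefore rests on the pictures and the spring pushing it, as the nub's contact is hidden and could not be measured directly.

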